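Mix the standards on the bench shaker before an HPLC run

TASK

Stand all the amber bottles from the white tray in one row on the shaker's rubber mat, slide the clamp bar up so that it holds them snugly against the back rail, and screw its black thumbscrew clockwise right down to its stop. Then give two mixing bursts: each time twist the orange pulse knob clockwise to its stop, keep it there for two to three seconds, and let go so that it springs back by itself. Finally slacken the thumbscrew by at least half a turn while the bottles are still in the clamp, draw the bar fully back, and stand every amber bottle upright in the blue tray, leaving everything else on the bench where it is.

Things in the scene. Friction and masses are not known exactly. Their poses are not given: they have to be found in the camera images.
- bottle1: amber bottle with white screw cap, 66 mm tall, possibly absent (2 to 4 of the 4 are there). Body 40 mm across up to 41 mm height, cap 30 mm across from 49 to 66 mm height: grip the cap. About 70 g. Origin at the centre of its underside, z up its axis
- bottle2: amber bottle with white screw cap, 66 mm tall, possibly absent (2 to 4 of the 4 are there). Body 40 mm across up to 41 mm height, cap 30 mm across from 49 to 66 mm height: grip the cap. About 70 g. Origin at the centre of its underside, z up its axis
- bottle3: amber bottle with white screw cap, 66 mm tall, possibly absent (2 to 4 of the 4 are there). Body 40 mm across up to 41 mm height, cap 30 mm across from 49 to 66 mm height: grip the cap. About 70 g. Origin at the centre of its underside, z up its axis
- bottle4: amber bottle with white screw cap, 66 mm tall, possibly absent (2 to 4 of the 4 are there). Body 40 mm across up to 41 mm height, cap 30 mm across from 49 to 66 mm height: grip the cap. About 70 g. Origin at the centre of its underside, z up its axis
- tray_in: white open tray, 270 mm (its x) x 115 mm (its y), 34 mm high, walls and floor 4 mm, fixed; the amber bottles start in it, roughly in a row along its x. Origin at the centre of its underside
- tray_out: blue open tray of the same sizes (270 x 115 x 34 mm, walls and floor 4 mm), fixed; the amber bottles end in it. A clear bottle already stands near its +x end, about 106 mm from the centre. White and blue tray may be on either side of the shaker
- shaker: bench shaker, fixed: white housing 335 x 224 mm, 78 mm high, with its control nose towards its -x and an aluminium platform on top. Origin at its underside, below the platform; its +x points away from its nose. Clamp bar and back rail both stand 27 mm above the mat, which has end walls of the same height, 202 mm apart
- row_mid (a point): point on the rubber mat (its top is 95 mm above the table), in the middle of the row: the centre of a bottle that touches the back rail lies on the line through it along the shaker's y. Same axes as the shaker. The back rail's face lies 20 mm further along +x. Bottle centres up to 80 mm to either side in y stand clear of the end walls; 48 mm is a good pitch
- pad_face (a point): point on the rubber face of the clamp bar (184 mm long along y), same axes as the shaker; it moves with the bar. A bottle's centre lies 20 mm in front of it (+x) when the bar touches the bottle
- clamp_bar (a joint): travel of the clamp bar in m along the shaker's +x: 0 fully back (71 mm between bar and rail), 0.031 where the 40 mm bottles are clamped, stop at 0.038. It slides stiffly (about 5 N) and stays where it is left; move it by holding the thumbscrew. On the real shaker the tight screw locks it: do not draw it back unless the screw is slackened, and do not tighten before it is closed
- clamp_screw (a joint): angle of the thumbscrew in rad, growing clockwise seen from above: 0 fully slack, 10 tight at its stop; it starts somewhere between 0.3 and 2. It turns with light friction (0.04 Nm), stays where it is left, and sinks 0.5 mm per rad
- screw_grip (a point): centre of the thumbscrew's knurled black head (34 mm across, 24 mm tall; this point lies 15 mm above its underside and 9 mm below its top), on its upright axis, at the height to grip; it moves with the bar. It lies 72 mm behind (-x of) the bar's rubber face. Any grip direction will do
- pulse_knob (a joint): angle of the orange pulse knob in rad, growing clockwise seen from above: 0 at rest, 1.05 at its stop. A spring (about 0.03 Nm at rest, 0.12 Nm at the stop) turns it back when let go
- pulse_grip (a point): point on the upright axis of the orange pulse knob, at the height to grip: a bar 38 mm long, 12 mm wide and 30 mm tall whose underside is 20 mm below this point and whose top is 10 mm above it. At rest the bar lies along the shaker's x: grip it across, with the fingers closing along the shaker's y. This point's x axis runs along the bar
- done_bottle: clear bottle with green cap, of the same shape as the amber ones, in the blue tray: leave it alone. Origin at the centre of its underside
- beaker: glass beaker 64 mm across, 75 mm tall, beyond the shaker: leave it alone
- timer: grey timer 62 x 62 x 16 mm on the bench: leave it alone
- septa_box: flat white and blue box 70 x 55 x 24 mm beyond the shaker: leave it alone
- marker: marker pen 130 mm long lying on the bench: leave it alone

How it is judged:
By the outcome, as a careful person would: the job done as asked, in the order asked, and still so for the second after the job is handed in, with the robot touching nothing.
Of bottle1, bottle2, bottle3, bottle4 only 2 to 4 are there at a start; the rules pass over those that are not, and their reading is None.
At some moment in a run one of bottle1, bottle2, bottle3, bottle4 may be knocked a few centimetres aside while the robot is not near it.
It also fails if it takes over 210 s, if anything falls off the work surface, if the arm or the gripper's body presses on something with over 40 N, if the wrist force passes 120 N, or if a joint passes its speed limit or range.

ROBOT

A 6-joint arm with a two-finger parallel gripper is mounted at the origin on the work surface. World frame = base frame: x ahead of the robot, y to its left, z up, the work surface at z = 0. Lengths are in mm, angles in rad, forces in N, time in s.
With the tool pointing down it reaches from about 300 to 775 mm from the base axis. Payload 14.6 kg.
Tool frame: the origin (TCP) lies midway between the tips of the shut fingers; the grasp point (between the pads) lies 19 mm behind it; z points along the fingers, y is the direction in which the jaws open and shut (so a half turn about z gives the same grasp; the last joint's range is limited). The gripper opens to 94 mm and grips with 3 to 60 N. Pads are 16 mm wide; open, the fingers measure 119 mm over their backs; the gripper's body (75 mm by 177 mm) begins 78 mm behind the grasp point.
Start: joints at [-1.214, 0.3, 1.521, -0, 1.321, -0.067], TCP at [226.167, -501.336, 205.446] pointing down, gripper open.
Joint ranges: [-3.03, 3.03], [-0.79, 2.21], [0.23, 2.52], [-1.04, 4.18], [0, 3.07], [-2.55, 2.55]. Speed limits (rad/s): [2.22, 2.22, 2.57, 3.14, 3.14, 3.14].

INTERFACE

Orientations are given as a 3x3 rotation matrix whose columns are the frame's x, y, z axes.
In Python, from workcell import manip, optics, job_done gives the robot as it stands.
- The arm moves only by the tool step_arm, never from a script. Its argument "steps" is a list that holds one entry, the list of rows, each a list of 6 numbers: the shift along the tool's x, y, z in mm, then the turn, a rotation vector about the tool's x, y, z in degrees. In form: [[[x, y, z, ax, ay, az], ...]]. A call has exactly 5 rows; each row shifts and turns the commanded pose from where the row before left it, along the tool's axes as they then stand; what a row does not reach is not made up. A row lasts 1/8 s, in which the tool goes at most 62.5 mm and 10.7 degrees, less where a joint would pass 70% of its speed; a pose out of reach is approached as far as the arm can. A call with a gripper value outside its range is refused whole. "gripper" is the finger opening in mm, from 0 to 94, set as the call begins (left out, the last holds). The fingers move at their own pace and stop on an object; "force" is the grip in N (left out, the last holds). Time passes only in rows, so rows that do not move let the fingers close, or fill a call up. It gives the time, the measured TCP pose, the force and the opening at its end, in the units of the state.
- manip.get_obs(): the state, without advancing time (a new reading comes with each control period).
- optics.snapshot(name): name is "scene" or "top"; returns the picture (480x640x3 uint8, red, green, blue); there is no depth.
- optics.get_calibration(name): a dict with "intrinsics" (3x3 intrinsics, pixels), "k1" (the pictures are not rectified: a ray, as slopes to the right and down, at radius r is drawn at 1 + k1 r^2 times it, then the intrinsics apply), "rvec" (rotation vector, rad) and "tvec" (3), from world to camera coordinates, as OpenCV has them. Camera axes: x right, y down, z forward; pixel columns grow to the right and rows downward; lengths in mm; the calibration is good to about 2 mm. A picture is of the moment at which its call begins. get_calibration takes no time and is no camera call.
- job_done(): hands the job in, once; it reports no verdict.
The state is a dict: "clock": time; "joint_pos": joint angles; "qd": joint speeds; "joint_torque": joint torques, N m; "tool_pos": TCP position; "orientation": TCP orientation; "contact_force": force on the tool from outside, world axes, zero at the start; "wrist_torque": the same for the moment, N m; "finger_gap": finger opening in mm.
Only numpy, scipy, OpenCV 4.12 (cv2) and the standard library are available. Lean on these libraries where they do the work, as an engineer would, in place of code of your own. Each camera call takes 0.05 s, during which the arm holds its last target. There are 200 camera calls.

## Working session

There is one attempt and no reset: what is moved stays moved. The work goes in short steps, Python scripts to look and compute and a tool call to move; the robot and the scene stay as the last step left them, time stands still between calls to the robot, and variables do not carry over. Pictures are saved under pics/ and viewed, about 12 in all and at most 16, crops included, and the job is handed in when it is done.

Besides the shell and the picture viewer there is one more tool, called in YAML: its name, and indented under it one key for each argument. step_arm: Moves the arm, as the interface text tells. Its arguments: {"type":"object","properties":{"steps":{"type":"array","items":{"type":"array","items":{"type":"array","items":{"type":"number"}}}},"gripper":{"type":"number"},"force":{"type":"number"}},"required":["steps"]}

```bash
ls; mkdir -p pics; python3 - <<'E'
from workcell import manip, optics
import cv2
for n in("scene","top"):
    im=optics.snapshot(n); cv2.imwrite(f"pics/{n}0.png",im[:,:,::-1]); print(n,optics.get_calibration(n))
print(manip.get_obs())
E
```

```text
pics
scene {'intrinsics': array([[553.68587973,   0.        , 316.86640791],
       [  0.        , 553.68587973, 239.75262982],
       [  0.        ,   0.        ,   1.        ]]), 'k1': -0.1512575061426337, 'rvec': array([ 2.1886833 ,  1.5160562 , -0.44824419]), 'tvec': array([-196.3732048 , -389.31709433, 1513.55702616])}
top {'intrinsics': array([[486.48098013,   0.        , 324.72678349],
       [  0.        , 486.48098013, 230.56332518],
       [  0.        ,   0.        ,   1.        ]]), 'k1': 0.026455749925889317, 'rvec': array([ 2.143942  , -2.15686518,  0.13613289]), 'tvec': array([ 14.14922029, 558.54109195, 868.66642678])}
{'clock': 0.1, 'joint_pos': array([-1.21358604e+00,  3.00400156e-01,  1.52153364e+00,  9.08449231e-06,
        1.32071994e+00, -6.65882219e-02]), 'qd': array([ 0.00076229, -0.00058275, -0.00021449, -0.00081502, -0.00091173,
        0.00075479]), 'joint_torque': array([-1.09385746e-03, -5.32650983e+01, -3.53287089e+01,  7.08416943e-02,
        2.34944432e-02, -6.03527656e-05]), 'tool_pos': array([ 226.09297859, -501.10877472,  204.94531963]), 'orientation': array([[ 9.11534417e-01,  4.11223632e-01, -3.62772209e-04],
       [ 4.11223784e-01, -9.11533875e-01,  9.97175771e-04],
       [ 7.93830849e-05, -1.05814060e-03, -9.99999437e-01]]), 'contact_force': array([-0.03329433, -0.23804087,  0.37319812]), 'wrist_torque': array([-0.02769309,  0.00601553, -0.04469845]), 'finger_gap': 94.28389741306215}
```

View pics/top0.png

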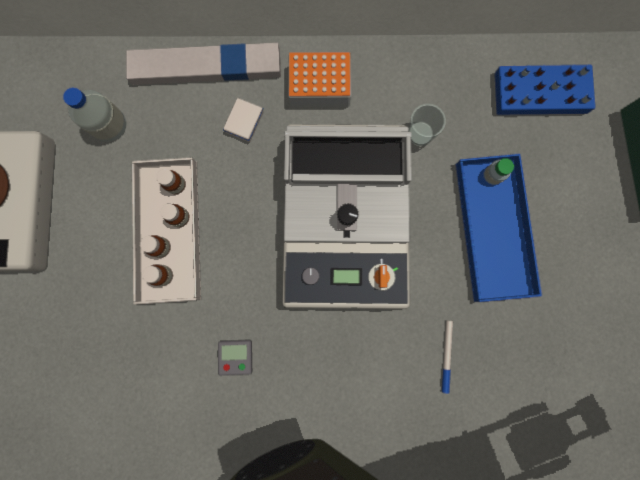

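View pics/scene0.png

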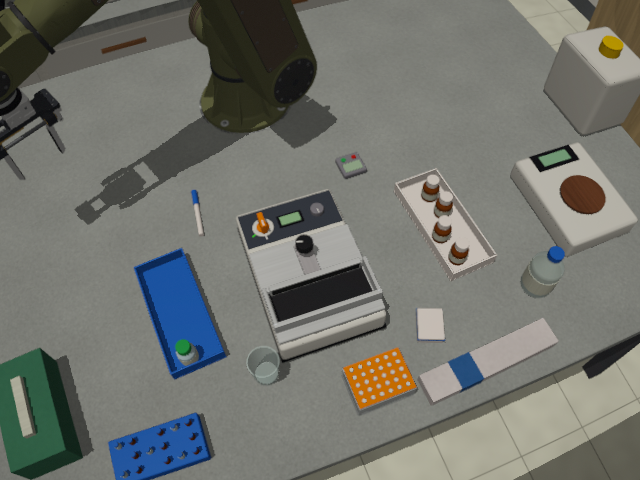

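The top view shows four amber bottles in the white tray (caps near 171,182; 175,212; 155,243; 158,272). The screw is at 347,214, the knob at 383,275 and the blue tray at right. Next I need enlarged crops for precise edges.

```bash
cat > h.py <<'E'
import numpy as np, cv2
from workcell import manip, optics
def ray(n,px):
    c=optics.get_calibration(n);K=c['intrinsics'];k=c['k1']
    R=cv2.Rodrigues(c['rvec'])[0];C=-R.T@c['tvec']
    p=np.atleast_2d(np.array(px,float))
    u=cv2.undistortPoints(p[:,None],K,np.array([k,0,0,0,0.]))[:,0]
    return C,np.c_[u,np.ones(len(u))]@R
def onz(n,px,z):
    C,d=ray(n,px); return (C+d*((z-C[2])/d[:,2])[:,None])[:,:2]
def proj(n,P):
    c=optics.get_calibration(n)
    return cv2.projectPoints(np.atleast_2d(np.array(P,float)),c['rvec'],c['tvec'],c['intrinsics'],np.array([c['k1'],0,0,0,0.]))[0][:,0]
def two(p1,p2): # top px, scene px -> point
    A=[];b=[]
    for n,p in(('top',p1),('scene',p2)):
        C,d=ray(n,p);d=d[0]/np.linalg.norm(d[0]);M=np.eye(3)-np.outer(d,d);A.append(M);b.append(M@C)
    return np.linalg.lstsq(np.vstack(A),np.hstack(b),rcond=None)[0]
def snap(n,name,box=None,s=1):
    im=optics.snapshot(n)[:,:,::-1].copy()
    if box: x,y,w,h=box; im=im[y:y+h,x:x+w]
    cv2.imwrite(f'pics/{name}.png',cv2.resize(im,None,fx=s,fy=s,interpolation=cv2.INTER_CUBIC))
def go(x,y,z,yaw=None):
    "tool-frame shift to world TCP target and turn about z (deg)"
    o=manip.get_obs();R=o['orientation'];d=R.T@(np.array([x,y,z])-o['tool_pos'])
    print('shift',d.round(1),end=' ')
    th=np.degrees(np.arctan2(R[1,0],R[0,0]))
    print('yaw now %.1f'%th, '' if yaw is None else 'az %.1f'%(th-yaw),'tcp',o['tool_pos'].round(1),'gap %.1f t %.1f'%(o['finger_gap'],o['clock']))
E
python3 - <<'E'
from h import *
c=cv2.imread('pics/top0.png')
cv2.imwrite('pics/a.png',cv2.resize(c[115:315,275:420],None,fx=4,fy=3.0*4/3,interpolation=cv2.INTER_CUBIC)[:, :])
a=cv2.imread('pics/a.png');print(a.shape)
b=cv2.resize(c[150:310,125:205],None,fx=4,fy=4,interpolation=cv2.INTER_CUBIC)
cv2.imwrite('pics/a.png',np.hstack([cv2.resize(c[120:310,278:418],None,fx=3.1,fy=3.1,interpolation=cv2.INTER_CUBIC),cv2.resize(c[150:310,125:205],None,fx=3.6,fy=3.6,interpolation=cv2.INTER_CUBIC)[:589]]) if False else np.hstack([cv2.resize(c[120:310,278:418],(420,570),interpolation=cv2.INTER_CUBIC),cv2.resize(c[150:310,125:231],(378,570),interpolation=cv2.INTER_CUBIC)]))
E
```

```text
(800, 580, 3)
```

View pics/a.png

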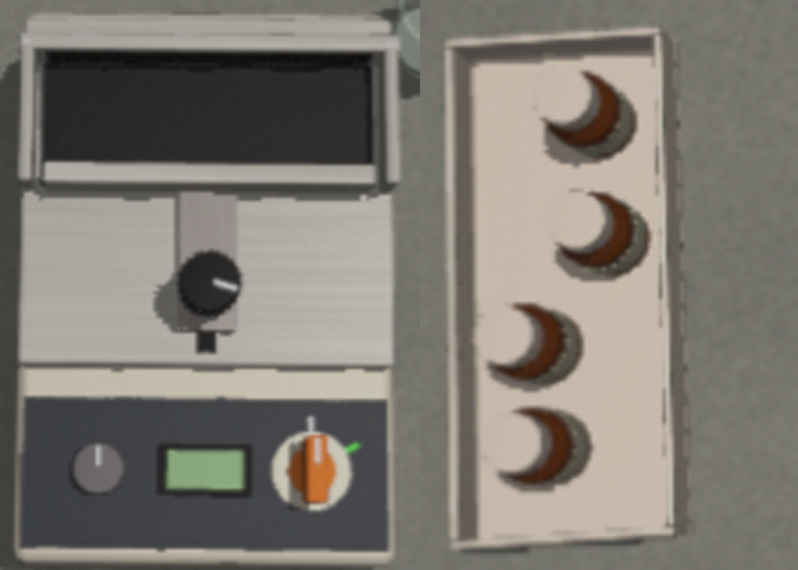

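```bash
python3 - <<'E'
from h import *
print('cams',ray('top',[[0,0]])[0].round(),ray('scene',[[0,0]])[0].round())
L=lambda u,v:(278+u/3-.33,120+v/3-.33)
Rr=lambda u,v:(125+(u-420)/3.566-.36,150+v/3.5625-.36)
print('rail',onz('top',[L(60,49),L(360,49)],122).round(1).tolist())
print('pad',onz('top',[L(60,163),L(360,163)],122).round(1).tolist())
print('wall in',onz('top',[L(35,110),L(385,110)],122).round(1).tolist())
print('frame out',onz('top',[L(22,110),L(398,110)],122).round(1).tolist())
print('house front',onz('top',[L(17,550),L(391,550)],78).round(1).tolist())
caps=onz('top',[Rr(566,98),Rr(580,221),Rr(508,335),Rr(515,444)],70);print('caps',caps.round(1).tolist())
print('caps in scene',proj('scene',np.c_[caps,[70]*4]).round(1).tolist())
print('screw',two(L(209,281),(305,243)).round(1),onz('top',[L(209,281)],115).round(1))
print('knob',two(L(318,468),(263,221)).round(1))
c=cv2.imread('pics/scene0.png')
cv2.imwrite('pics/b.png',np.hstack([cv2.resize(c[195:345,235:385],(600,600),interpolation=cv2.INTER_CUBIC),cv2.resize(c[170:270,415:475],(200,333),interpolation=cv2.INTER_CUBIC)]) if False else cv2.resize(c[170:320,235:435],(800,600),interpolation=cv2.INTER_CUBIC))
t=cv2.imread('pics/top0.png');h=cv2.cvtColor(t,cv2.COLOR_BGR2HSV)
b=((h[...,0]>105)&(h[...,0]<125)&(h[...,1]>150)).astype('uint8');b[:140]=0;b[310:]=0;b[:,:440]=0
r=cv2.minAreaRect(cv2.findContours(b,0,2)[0][0] if 0 else cv2.findNonZero(b));print('blue',r,onz('top',cv2.boxPoints(r),34).round(1).tolist())
E
```

```text
cams [439.   6. 935.] [1129. -190. 1082.]
rail [[712.5, 56.2], [711.1, -116.5]]
pad [[645.3, 56.1], [644.0, -114.8]]
wall in [[676.5, 70.5], [674.9, -129.9]]
frame out [[676.5, 77.9], [674.9, -137.3]]
house front [[426.4, 83.4], [425.2, -133.4]]
caps [[654.0, 299.3], [590.3, 290.0], [532.6, 323.8], [478.2, 318.0]]
caps in scene [[460.9, 241.4], [443.6, 219.6], [445.2, 195.4], [432.1, 178.4]]
screw [574.8 -27.1 133.1] [[577.7 -28.4]]
knob [472.3 -87.9 101.5]
blue ((497.9389953613281, 227.54881286621094), (144.9527587890625, 66.63755798339844), 82.303955078125) [[692.1, -237.4], [708.2, -362.4], [438.3, -381.7], [422.6, -261.6]]
```

View pics/b.png

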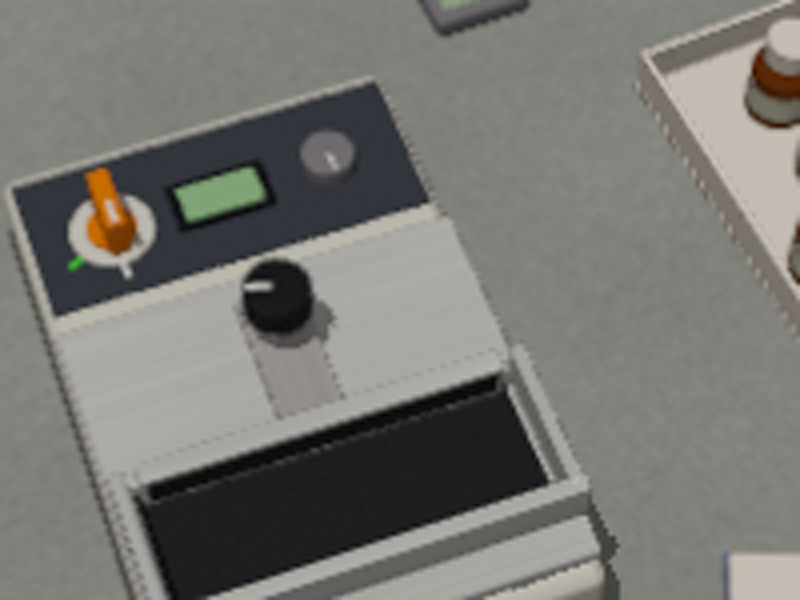

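The scene crop shows the white tick on the screw top at crop (258,286) and the knob's mark at crop (111,210). I'll triangulate both.

```bash
python3 - <<'E'
from h import *
L=lambda u,v:(278+u/3-.33,120+v/3-.33)
S=lambda u,v:(235+u/4-.38,170+v/4-.38)
for n,a,b in(('screw tick',(225,285),(258,286)),('screw tick end',(236,290),(246,286)),('knob mark',(317,450),(111,210)),('knob front end',(316,500),(98,172)),('knob plate mark',(350,449),(77,264))):
    p=two(L(*a),S(*b));print(n,p.round(1),(proj('top',p)-L(*a)).round(1),(proj('scene',p)-S(*b)).round(1))
t=cv2.imread('pics/top0.png');h=cv2.cvtColor(t,cv2.COLOR_BGR2HSV)
o=((h[...,0]<18)&(h[...,1]>150)&(h[...,2]>180)).astype('uint8');o[:260]=0;o[295:]=0;o[:,:370]=0;o[:,395:]=0
print('orange top',cv2.minAreaRect(cv2.findNonZero(o)))
k=(t.max(2)<60).astype('uint8');k[:203]=0;k[228:]=0;k[:,:336]=0;k[:,360:]=0
print('screw',cv2.minEnclosingCircle(cv2.findNonZero(k)), [onz('top',[cv2.minEnclosingCircle(cv2.findNonZero(k))[0]],z).round(1).tolist() for z in(105,130)])
s=cv2.imread('pics/scene0.png');k=(s.max(2)<60).astype('uint8');k[:232]=0;k[256:]=0;k[:,:292]=0;k[:,318:]=0
print(cv2.minEnclosingCircle(cv2.findNonZero(k)))
for z in(128,132,136):
  print(z,proj('scene',[[574,-28,z],[574,-28,z-24]]).round(1).tolist(),proj('top',[[574,-28,z],[574,-28,z-24]]).round(1).tolist())
go(478,318,140,45)
E
```

```text
screw tick [571.  -36.7 140.2] [[0.3 0.1]] [[ 0.3 -0. ]]
screw tick end [568.3 -42.5 139.5] [[0.2 0. ]] [[ 0.1 -0. ]]
knob mark [481.4 -88.8 110.5] [[0.3 0.1]] [[ 0.3 -0. ]]
knob front end [453.5 -87.9 107.5] [[0.3 0.1]] [[ 0.2 -0. ]]
knob plate mark [ 483.7 -112.5   73.8] [[0.4 0.1]] [[0.3 0. ]]
orange top ((384.5, 276.0), (20.0, 7.0), 90.0)
screw ((346.56817626953125, 214.22727966308594), 10.787793159484863) [[[577.8, -27.5]], [[573.6, -26.5]]]
((301.5555419921875, 241.55555725097656), 12.826103210449219)
128 [[304.2, 244.2], [304.7, 250.2]] [[347.4, 214.2], [346.9, 216.5]]
132 [[304.2, 243.1], [304.6, 249.2]] [[347.5, 213.8], [347.0, 216.1]]
136 [[304.1, 242.1], [304.5, 248.2]] [[347.6, 213.4], [347.1, 215.7]]
shift [ 566.5 -643.    65.7] yaw now 24.3 az -20.7 tcp [ 226.1 -501.1  204.9] gap 94.3 t 0.1
```

Screw top is about (572,-28,138) and knob centre about (472,-88) with its top near 109. The row line is x≈692, with the shaker centred at y≈-29. I'll move to the nearest bottle now, keeping a constant 45° yaw.

step_arm:
  steps:
    - [[0,0,0,0,0,-10.3],[0,0,0,0,0,-10.4],[50,-26,0,0,0,0],[50,-26,0,0,0,0],[50,-26,0,0,0,0]]
  gripper: 52

```text
clock: 0.72
tool_pos: [277.3, -338.4, 205.1]
orientation: [[0.708, 0.707, -0.0], [0.707, -0.708, 0.0], [0.0, -0.0, -1.0]]
contact_force: [1.7, 0.2, 0.0]
finger_gap: 52.3
```

step_arm:
  steps:
    - [[50,-26,0,0,0,0],[50,-26,0,0,0,0],[50,-26,0,0,0,0],[50,-26,0,0,0,0],[50,-26,0,0,0,0]]

```text
clock: 1.35
tool_pos: [362.2, -69.7, 205.5]
orientation: [[0.708, 0.707, 0.0], [0.707, -0.708, -0.0], [0.0, 0.0, -1.0]]
contact_force: [1.4, -1.2, -0.8]
finger_gap: 52.0
```

step_arm:
  steps:
    - [[50,-26,0,0,0,0],[50,-26,0,0,0,0],[50,-26,0,0,0,0],[50,-26,0,0,0,0],[0,0,0,0,0,0]]

```text
clock: 1.98
tool_pos: [430.0, 146.0, 204.8]
orientation: [[0.704, 0.71, -0.001], [0.71, -0.704, -0.0], [-0.001, -0.001, -1.0]]
contact_force: [-0.6, 0.0, 0.4]
finger_gap: 52.3
```

```bash
python3 - <<'E'
from h import *
go(478,318,140,45)
E
```

```text
shift [155.9 -87.   64.7] yaw now 45.2 az 0.2 tcp [430.  146.  204.8] gap 52.3 t 2.0
```

step_arm:
  steps:
    - [[52,-29,0,0,0,0],[52,-29,0,0,0,0],[52,-29,0,0,0,0],[0,0,50,0,0,0],[0,0,40,0,0,0]]

```text
clock: 2.6
tool_pos: [478.6, 314.4, 113.5]
orientation: [[0.707, 0.707, -0.001], [0.707, -0.707, -0.001], [-0.001, -0.0, -1.0]]
contact_force: [0.5, -0.4, -1.0]
finger_gap: 51.9
```

```bash
python3 - <<'E'
from h import *
go(478,318,48,45)
snap('top','c',(100,140,200,150),4)
E
```

```text
shift [ 2.2 -2.9 65.5] yaw now 45.0 az -0.0 tcp [478.6 314.4 113.5] gap 51.9 t 2.6
```

View pics/c.png

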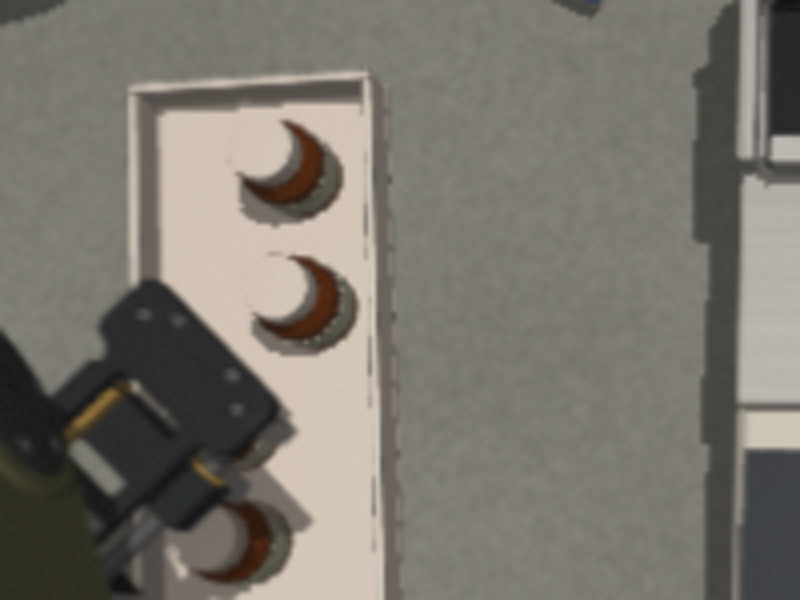

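The picture shows the hand above the nearest bottle (crop 215,540) with the other three undisturbed. Descending.

step_arm:
  steps:
    - [[2,-3,20,0,0,0],[0,0,25,0,0,0],[0,0,15,0,0,0],[0,0,5,0,0,0],[0,0,0,0,0,0]]

```text
clock: 3.28
tool_pos: [478.4, 318.7, 51.0]
orientation: [[0.708, 0.707, 0.0], [0.707, -0.708, 0.0], [0.0, 0.0, -1.0]]
contact_force: [-0.3, -0.2, 0.7]
finger_gap: 51.9
```

step_arm:
  steps:
    - [[0,0,0,0,0,0],[0,0,0,0,0,0],[0,0,0,0,0,0],[0,0,0,0,0,0],[0,0,0,0,0,0]]
  gripper: 20
  force: 15

```text
clock: 3.9
tool_pos: [478.3, 319.0, 50.8]
orientation: [[0.707, 0.707, 0.001], [0.707, -0.707, 0.0], [0.001, 0.0, -1.0]]
contact_force: [-0.6, 0.4, 4.8]
finger_gap: 29.7
```

step_arm:
  steps:
    - [[0,0,-20,0,0,0],[0,0,-40,0,0,0],[0,0,-50,0,0,0],[0,0,-45,0,0,0],[-10,30,0,0,0,0]]

```text
clock: 4.53
tool_pos: [492.9, 291.8, 208.9]
orientation: [[0.706, 0.709, 0.005], [0.709, -0.706, 0.003], [0.005, 0.002, -1.0]]
contact_force: [0.7, -0.1, -2.2]
finger_gap: 29.4
```

step_arm:
  steps:
    - [[-15,45,0,0,0,0],[-16,48,0,0,0,0],[-16,48,0,0,0,0],[-16,48,0,0,0,0],[-16,48,0,0,0,0]]

```text
clock: 5.15
tool_pos: [604.3, 65.5, 205.1]
orientation: [[0.707, 0.707, -0.001], [0.707, -0.707, -0.0], [-0.0, -0.0, -1.0]]
contact_force: [0.3, 1.4, -1.0]
finger_gap: 29.9
```

step_arm:
  steps:
    - [[-16,48,0,0,0,0],[-16,48,0,0,0,0],[-16,48,0,0,0,0],[-10,28,0,0,0,0],[0,0,0,0,0,0]]

```text
clock: 5.78
tool_pos: [684.5, -97.5, 204.2]
orientation: [[0.709, 0.705, -0.002], [0.705, -0.709, 0.0], [-0.001, -0.001, -1.0]]
contact_force: [-1.0, 0.5, 0.1]
finger_gap: 29.8
```

```bash
python3 - <<'E'
from h import *
go(686,-101,143,45)
snap('scene','d',(235,150,200,150),4)
E
```

```text
shift [-1.4  3.6 61.2] yaw now 44.8 az -0.2 tcp [684.5 -97.5 204.2] gap 29.8 t 5.8
```

View pics/d.png

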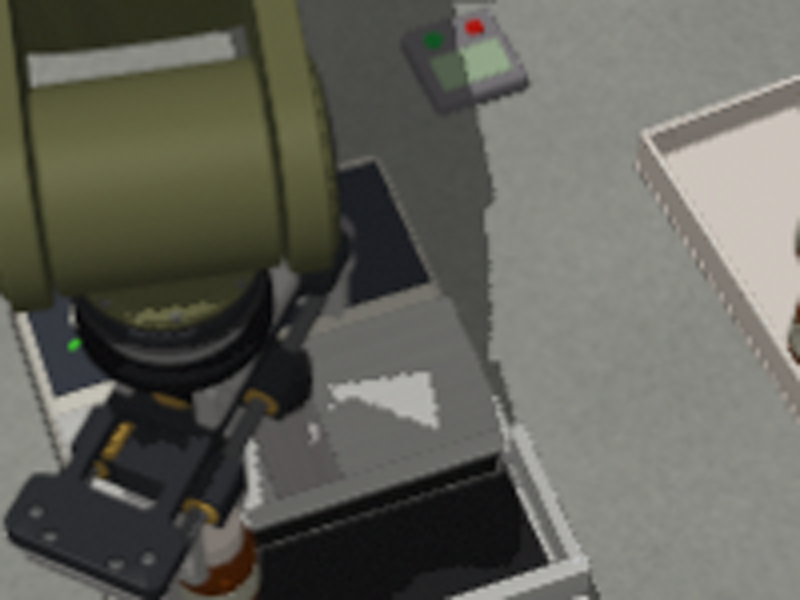

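The picture shows the bottle held upright above the mat's right end. Lowering.

step_arm:
  steps:
    - [[-1.4,3.6,25,0,0,0],[0,0,22,0,0,0],[0,0,10,0,0,0],[0,0,3,0,0,0],[0,0,0,0,0,0]]

```text
clock: 6.45
tool_pos: [686.3, -98.8, 146.2]
orientation: [[0.707, 0.707, 0.001], [0.707, -0.707, -0.0], [0.001, 0.001, -1.0]]
contact_force: [0.6, 0.5, -0.0]
finger_gap: 29.4
```

step_arm:
  steps:
    - [[0,0,1,0,0,0],[0,0,1,0,0,0],[0,0,0,0,0,0],[0,0,0,0,0,0],[0,0,0,0,0,0]]

```text
clock: 7.08
tool_pos: [686.1, -99.1, 143.5]
orientation: [[0.707, 0.707, -0.0], [0.707, -0.707, -0.0], [-0.0, 0.0, -1.0]]
contact_force: [-0.3, 0.0, -0.4]
finger_gap: 29.5
```

step_arm:
  steps:
    - [[0,1,1,0,0,0],[0,1,1,0,0,0],[0,0,0,0,0,0],[0,0,0,0,0,0],[0,0,0,0,0,0]]

```text
clock: 7.7
tool_pos: [687.6, -100.5, 141.8]
orientation: [[0.707, 0.707, 0.0], [0.707, -0.707, 0.0], [0.0, 0.0, -1.0]]
contact_force: [-2.9, 2.3, 4.9]
finger_gap: 29.4
```

step_arm:
  steps:
    - [[0,0,0,0,0,0],[0,0,0,0,0,0],[0,0,0,0,0,0],[0,0,-20,0,0,0],[0,0,-40,0,0,0]]
  gripper: 52

```text
clock: 8.32
tool_pos: [687.0, -100.5, 202.0]
orientation: [[0.707, 0.707, -0.002], [0.707, -0.707, 0.0], [-0.001, -0.002, -1.0]]
contact_force: [0.5, -0.2, 0.7]
finger_gap: 52.3
```

```bash
python3 - <<'E'
from h import *
go(533,324,205,45)
E
```

```text
shift [ 191.1 -409.1   -2.5] yaw now 45.0 az -0.0 tcp [ 687.  -100.5  202. ] gap 52.3 t 8.3
```

```bash
cat >> h.py <<'E'
def amber(name='top',im=None):
    if im is None: im=optics.snapshot(name)[:,:,::-1]
    h=cv2.cvtColor(np.ascontiguousarray(im),cv2.COLOR_BGR2HSV)
    m=((h[...,0]<15)&(h[...,1]>130)&(h[...,2]>40)&(h[...,2]<150)).astype('uint8')
    n,_,s,c=cv2.connectedComponentsWithStats(m)
    return [(c[i].round(1).tolist(),int(s[i,4])) for i in range(1,n) if s[i,4]>15 and 60<c[i][0]<560]
E
python3 - <<'E'
from h import *
print(amber(im=cv2.imread('pics/top0.png')));print(amber())
E
```

```text
[([173.9, 183.4], 109), ([178.3, 216.5], 102), ([159.0, 246.8], 112), ([161.7, 275.5], 104), ([378.0, 276.4], 85)]
[([173.6, 183.4], 110), ([178.3, 216.5], 101), ([159.0, 246.9], 111)]
```

step_arm:
  steps:
    - [[21,-45,0,0,0,0],[21,-45,0,0,0,0],[21,-45,0,0,0,0],[21,-45,0,0,0,0],[21,-45,0,0,0,0]]

```text
clock: 9.0
tool_pos: [602.3, 134.3, 203.1]
orientation: [[0.707, 0.707, 0.002], [0.707, -0.707, 0.0], [0.002, 0.001, -1.0]]
contact_force: [1.1, 0.5, -0.3]
finger_gap: 52.3
```

step_arm:
  steps:
    - [[21,-45,0,0,0,0],[21,-45,0,0,0,0],[21,-45,0,0,0,0],[23,-49,0,0,0,0],[0,0,0,0,0,0]]

```text
clock: 9.62
tool_pos: [532.2, 326.8, 202.8]
orientation: [[0.704, 0.71, 0.001], [0.71, -0.704, 0.001], [0.002, 0.0, -1.0]]
contact_force: [0.1, 0.1, -0.3]
finger_gap: 51.9
```

```bash
python3 - <<'E'
from h import *
print(amber());go(533,324,48,45)
E
```

```text
[([387.0, 152.9], 135), ([173.7, 183.4], 110), ([178.2, 216.4], 103), ([159.1, 247.0], 111), ([378.0, 276.5], 84)]
shift [ -1.    0.6 154.6] yaw now 45.1 az 0.1 tcp [533.  325.1 202.6] gap 52.1 t 9.7
```

step_arm:
  steps:
    - [[-1,0,50,0,0,0],[0,0,50,0,0,0],[0,0,30,0,0,0],[0,0,17,0,0,0],[0,0,5,0,0,0]]

```text
clock: 10.3
tool_pos: [533.2, 322.5, 49.5]
orientation: [[0.708, 0.706, 0.0], [0.706, -0.708, -0.0], [0.0, 0.0, -1.0]]
contact_force: [0.0, 0.2, 0.2]
finger_gap: 52.0
```

step_arm:
  steps:
    - [[0,0,0,0,0,0],[0,0,0,0,0,0],[0,0,0,0,0,0],[0,0,0,0,0,0],[0,0,0,0,0,0]]
  gripper: 20

```text
clock: 10.92
tool_pos: [533.2, 323.4, 50.3]
orientation: [[0.707, 0.707, 0.001], [0.707, -0.707, 0.001], [0.002, 0.0, -1.0]]
contact_force: [-0.9, 0.5, 6.8]
finger_gap: 29.5
```

step_arm:
  steps:
    - [[0,0,-20,0,0,0],[0,0,-40,0,0,0],[0,0,-50,0,0,0],[0,0,-45,0,0,0],[-10,25,0,0,0,0]]

```text
clock: 11.55
tool_pos: [544.0, 299.6, 209.8]
orientation: [[0.706, 0.708, 0.006], [0.708, -0.706, 0.003], [0.007, 0.002, -1.0]]
contact_force: [0.8, 0.2, -0.8]
finger_gap: 29.6
```

step_arm:
  steps:
    - [[-19,44,0,0,0,0],[-19,44,0,0,0,0],[-19,44,0,0,0,0],[-19,44,0,0,0,0],[-19,44,0,0,0,0]]

```text
clock: 12.18
tool_pos: [631.9, 74.0, 205.7]
orientation: [[0.707, 0.707, 0.001], [0.707, -0.707, 0.0], [0.001, 0.0, -1.0]]
contact_force: [-0.2, -0.2, -1.1]
finger_gap: 29.8
```

step_arm:
  steps:
    - [[-19,44,0,0,0,0],[-19,44,0,0,0,0],[-15,42,0,0,0,0],[0,0,0,0,0,0],[0,0,0,0,0,0]]

```text
clock: 12.8
tool_pos: [685.8, -53.4, 205.1]
orientation: [[0.707, 0.707, 0.0], [0.707, -0.707, 0.0], [0.0, -0.0, -1.0]]
contact_force: [-1.3, -0.0, -0.9]
finger_gap: 29.5
```

```bash
python3 - <<'E'
from h import *
print(amber());go(686,-53,142,45)
E
```

```text
[([173.7, 183.5], 108), ([178.3, 216.4], 101), ([226.2, 366.9], 28)]
shift [ 0.   0.2 63.1] yaw now 45.0 az 0.0 tcp [685.8 -52.9 205.1] gap 30.0 t 12.8
```

step_arm:
  steps:
    - [[0,0,25,0,0,0],[0,0,22,0,0,0],[0,0,10,0,0,0],[0,0,5,0,0,0],[0,0,2,0,0,0]]

```text
clock: 13.48
tool_pos: [686.3, -53.5, 141.3]
orientation: [[0.707, 0.707, 0.001], [0.707, -0.707, 0.0], [0.001, 0.001, -1.0]]
contact_force: [-2.7, 2.7, 9.8]
finger_gap: 29.7
```

step_arm:
  steps:
    - [[0,0,1,0,0,0],[0,0,0,0,0,0],[0,0,0,0,0,0],[0,0,0,0,0,0],[0,0,0,0,0,0]]

```text
clock: 14.1
tool_pos: [686.5, -53.5, 141.4]
orientation: [[0.707, 0.707, 0.002], [0.707, -0.707, 0.0], [0.002, 0.001, -1.0]]
contact_force: [-2.9, 1.8, 6.1]
finger_gap: 29.9
```

step_arm:
  steps:
    - [[0,0,0,0,0,0],[0,0,0,0,0,0],[0,0,0,0,0,0],[0,0,-20,0,0,0],[0,0,-40,0,0,0]]
  gripper: 48

```text
clock: 14.72
tool_pos: [685.6, -53.9, 200.0]
orientation: [[0.707, 0.707, -0.002], [0.707, -0.707, 0.0], [-0.001, -0.002, -1.0]]
contact_force: [0.5, -1.0, 0.4]
finger_gap: 48.0
```

step_arm:
  steps:
    - [[25,-44,0,0,0,0],[25,-44,0,0,0,0],[25,-44,0,0,0,0],[25,-44,0,0,0,0],[25,-44,0,0,0,0]]

```text
clock: 15.35
tool_pos: [618.6, 191.7, 201.2]
orientation: [[0.707, 0.707, 0.002], [0.707, -0.707, 0.0], [0.001, 0.001, -1.0]]
contact_force: [1.5, 0.3, -0.5]
finger_gap: 48.2
```

step_arm:
  steps:
    - [[25,-44,0,0,0,0],[25,-46,0,0,0,0],[0,0,0,0,0,0],[0,0,0,0,0,0],[0,0,0,0,0,0]]

```text
clock: 15.98
tool_pos: [591.3, 287.9, 200.0]
orientation: [[0.708, 0.706, 0.0], [0.706, -0.708, 0.0], [0.0, 0.0, -1.0]]
contact_force: [-0.0, -0.9, -0.2]
finger_gap: 47.8
```

```bash
python3 - <<'E'
from h import *
print(amber());go(590.5,290,48,45)
E
```

```text
[([386.8, 152.9], 136), ([359.2, 155.0], 127), ([174.0, 183.3], 106), ([178.0, 217.0], 103), ([377.5, 277.0], 68)]
shift [  0.9  -2.  151.8] yaw now 44.9 az -0.1 tcp [591.3 287.9 199.8] gap 47.8 t 16.0
```

step_arm:
  steps:
    - [[1,-2,50,0,0,0],[0,0,50,0,0,0],[0,0,30,0,0,0],[0,0,15,0,0,0],[0,0,5,0,0,0]]

```text
clock: 16.65
tool_pos: [590.4, 290.9, 49.5]
orientation: [[0.708, 0.706, 0.0], [0.706, -0.708, 0.0], [0.0, 0.0, -1.0]]
contact_force: [0.1, -0.6, -0.1]
finger_gap: 48.1
```

step_arm:
  steps:
    - [[0,0,0,0,0,0],[0,0,0,0,0,0],[0,0,0,0,0,0],[0,0,0,0,0,0],[0,0,0,0,0,0]]
  gripper: 20

```text
clock: 17.27
tool_pos: [590.5, 291.5, 50.6]
orientation: [[0.707, 0.707, 0.002], [0.707, -0.707, 0.001], [0.002, 0.001, -1.0]]
contact_force: [0.5, 0.4, 5.7]
finger_gap: 29.6
```

step_arm:
  steps:
    - [[0,0,-20,0,0,0],[0,0,-40,0,0,0],[0,0,-50,0,0,0],[0,0,-45,0,0,0],[-12,23,0,0,0,0]]

```text
clock: 17.9
tool_pos: [598.5, 267.8, 210.2]
orientation: [[0.706, 0.708, 0.007], [0.708, -0.706, 0.003], [0.007, 0.003, -1.0]]
contact_force: [-0.1, 0.1, -1.7]
finger_gap: 29.8
```

step_arm:
  steps:
    - [[-23,46,0,0,0,0],[-23,46,0,0,0,0],[-23,46,0,0,0,0],[-23,46,0,0,0,0],[-23,46,0,0,0,0]]

```text
clock: 18.52
tool_pos: [679.3, 20.9, 205.9]
orientation: [[0.707, 0.707, 0.001], [0.707, -0.707, 0.0], [0.001, 0.001, -1.0]]
contact_force: [1.1, 0.4, -0.5]
finger_gap: 29.5
```

step_arm:
  steps:
    - [[-14,23,0,0,0,0],[0,0,0,0,0,0],[0,0,0,0,0,0],[0,0,0,0,0,0],[0,0,0,0,0,0]]

```text
clock: 19.15
tool_pos: [685.3, -2.8, 204.7]
orientation: [[0.707, 0.708, 0.0], [0.708, -0.707, 0.0], [0.0, 0.0, -1.0]]
contact_force: [0.3, 0.2, 0.1]
finger_gap: 29.3
```

```bash
python3 - <<'E'
from h import *
print(amber());go(686,-5,142,45)
E
```

```text
[([397.0, 152.5], 29), ([173.8, 183.3], 109)]
shift [-0.9  1.9 62.6] yaw now 45.0 az 0.0 tcp [685.3  -3.  204.6] gap 29.6 t 19.2
```

step_arm:
  steps:
    - [[-1,2,25,0,0,0],[0,0,22,0,0,0],[0,0,10,0,0,0],[0,0,5,0,0,0],[0,0,1,0,0,0]]

```text
clock: 19.82
tool_pos: [686.3, -5.7, 141.9]
orientation: [[0.707, 0.707, 0.001], [0.707, -0.707, 0.0], [0.0, 0.0, -1.0]]
contact_force: [-0.1, -0.0, 0.1]
finger_gap: 29.8
```

step_arm:
  steps:
    - [[0,0,0,0,0,0],[0,0,0,0,0,0],[0,0,0,0,0,0],[0,0,0,0,0,0],[0,0,0,0,0,0]]

```text
clock: 20.45
tool_pos: [686.2, -5.8, 141.6]
orientation: [[0.707, 0.707, 0.0], [0.707, -0.707, -0.0], [0.0, 0.0, -1.0]]
contact_force: [0.8, 0.4, 0.7]
finger_gap: 29.4
```

step_arm:
  steps:
    - [[0,0,0,0,0,0],[0,0,0,0,0,0],[0,0,0,0,0,0],[0,0,-20,0,0,0],[0,0,-40,0,0,0]]
  gripper: 48

```text
clock: 21.08
tool_pos: [685.4, -5.8, 200.5]
orientation: [[0.707, 0.707, -0.003], [0.707, -0.707, 0.0], [-0.002, -0.003, -1.0]]
contact_force: [0.5, 0.7, 0.4]
finger_gap: 48.0
```

step_arm:
  steps:
    - [[32,-39.6,0,0,0,0],[32,-39.6,0,0,0,0],[32,-39.6,0,0,0,0],[32,-39.6,0,0,0,0],[32,-39.6,0,0,0,0]]

```text
clock: 21.7
tool_pos: [659.0, 248.9, 201.6]
orientation: [[0.707, 0.707, 0.0], [0.707, -0.707, 0.0], [0.0, 0.0, -1.0]]
contact_force: [-0.3, -0.7, 0.2]
finger_gap: 48.1
```

step_arm:
  steps:
    - [[32,-39.6,0,0,0,0],[0,0,0,0,0,0],[0,0,0,0,0,0],[0,0,0,0,0,0],[0,0,0,0,0,0]]

```text
clock: 22.32
tool_pos: [654.3, 297.0, 201.7]
orientation: [[0.708, 0.706, 0.0], [0.706, -0.708, 0.0], [0.0, 0.0, -1.0]]
contact_force: [0.5, -0.1, -0.3]
finger_gap: 48.0
```

```bash
python3 - <<'E'
from h import *
print(amber());go(654,299.5,48,45)
E
```

```text
[([386.9, 152.9], 134), ([333.0, 154.3], 121), ([359.1, 154.9], 128), ([173.7, 183.5], 107), ([377.5, 276.9], 67)]
shift [  1.5  -1.8 153.6] yaw now 44.9 az -0.1 tcp [654.2 297.1 201.6] gap 48.0 t 22.4
```

step_arm:
  steps:
    - [[1.5,-2,50,0,0,0],[0,0,50,0,0,0],[0,0,30,0,0,0],[0,0,16,0,0,0],[0,0,5,0,0,0]]

```text
clock: 23.0
tool_pos: [653.7, 300.3, 50.3]
orientation: [[0.708, 0.707, -0.0], [0.707, -0.708, -0.0], [-0.0, -0.0, -1.0]]
contact_force: [-0.0, -0.2, 0.6]
finger_gap: 48.1
```

step_arm:
  steps:
    - [[0,0,0,0,0,0],[0,0,0,0,0,0],[0,0,0,0,0,0],[0,0,0,0,0,0],[0,0,0,0,0,0]]
  gripper: 20

```text
clock: 23.62
tool_pos: [654.2, 300.7, 51.7]
orientation: [[0.707, 0.707, 0.002], [0.707, -0.707, 0.001], [0.002, 0.001, -1.0]]
contact_force: [0.5, -1.1, 6.6]
finger_gap: 29.6
```

step_arm:
  steps:
    - [[0,0,-20,0,0,0],[0,0,-40,0,0,0],[0,0,-50,0,0,0],[0,0,-45,0,0,0],[-15,19,0,0,0,0]]

```text
clock: 24.25
tool_pos: [657.1, 277.6, 210.9]
orientation: [[0.706, 0.708, 0.007], [0.708, -0.706, 0.003], [0.007, 0.003, -1.0]]
contact_force: [-0.5, -0.1, -1.2]
finger_gap: 29.4
```

step_arm:
  steps:
    - [[-32,41,0,0,0,0],[-32,41,0,0,0,0],[-32,41,0,0,0,0],[-32,41,0,0,0,0],[-16,22,0,0,0,0]]

```text
clock: 24.88
tool_pos: [685.6, 39.6, 205.0]
orientation: [[0.709, 0.705, -0.001], [0.705, -0.709, -0.0], [-0.001, -0.001, -1.0]]
contact_force: [0.2, 0.1, -0.5]
finger_gap: 29.9
```

step_arm:
  steps:
    - [[0,0,0,0,0,0],[0,0,0,0,0,0],[0,0,0,0,0,0],[0,0,0,0,0,0],[0,0,0,0,0,0]]

```text
clock: 25.5
tool_pos: [686.0, 43.5, 205.4]
orientation: [[0.707, 0.707, -0.0], [0.707, -0.707, 0.0], [0.0, -0.0, -1.0]]
contact_force: [-0.8, 0.1, -1.3]
finger_gap: 29.9
```

```bash
python3 - <<'E'
from h import *
print(amber());go(686,43,142,45)
E
```

```text
[([329.3, 76.7], 22), ([386.8, 152.9], 135), ([361.8, 156.2], 94), ([377.4, 276.6], 64)]
shift [-0.3  0.3 63.5] yaw now 45.0 az 0.0 tcp [686.   43.4 205.5] gap 29.5 t 25.6
```

step_arm:
  steps:
    - [[0,0,25,0,0,0],[0,0,22,0,0,0],[0,0,10,0,0,0],[0,0,4,0,0,0],[0,0,1,0,0,0]]

```text
clock: 26.18
tool_pos: [686.3, 43.1, 144.0]
orientation: [[0.707, 0.707, 0.001], [0.707, -0.707, 0.0], [0.001, 0.001, -1.0]]
contact_force: [-0.4, -0.1, -0.8]
finger_gap: 29.4
```

step_arm:
  steps:
    - [[0,0,0,0,0,0],[0,0,0,0,0,0],[0,0,0,0,0,0],[0,0,0,0,0,0],[0,0,0,0,0,0]]

```text
clock: 26.8
tool_pos: [686.0, 43.0, 143.5]
orientation: [[0.707, 0.707, 0.0], [0.707, -0.707, 0.0], [0.0, 0.0, -1.0]]
contact_force: [-0.4, -0.9, -1.6]
finger_gap: 30.0
```

step_arm:
  steps:
    - [[0,0,0,0,0,0],[0,0,0,0,0,0],[0,0,0,0,0,0],[0,0,-20,0,0,0],[0,0,-40,0,0,0]]
  gripper: 52

```text
clock: 27.42
tool_pos: [685.4, 43.0, 202.5]
orientation: [[0.707, 0.707, -0.003], [0.707, -0.707, -0.0], [-0.002, -0.002, -1.0]]
contact_force: [-0.4, 0.1, 0.1]
finger_gap: 51.6
```

step_arm:
  steps:
    - [[0,0,0,0,0,-10.6],[0,0,0,0,0,-10.6],[0,0,0,0,0,-10.6],[0,0,0,0,0,-10.6],[0,0,0,0,0,-10.6]]

```text
clock: 28.05
tool_pos: [686.0, 43.1, 203.5]
orientation: [[-0.145, 0.989, 0.0], [0.989, 0.145, 0.0], [0.0, 0.0, -1.0]]
contact_force: [0.6, -0.7, -0.8]
finger_gap: 52.1
```

step_arm:
  steps:
    - [[0,0,0,0,0,-10.6],[0,0,0,0,0,-10.6],[0,0,0,0,0,-10.6],[0,0,0,0,0,-10.6],[0,0,0,0,0,-10.6]]

```text
clock: 28.68
tool_pos: [686.0, 43.1, 203.5]
orientation: [[-0.877, 0.48, 0.0], [0.48, 0.877, 0.0], [-0.0, 0.0, -1.0]]
contact_force: [0.2, -0.8, 0.3]
finger_gap: 52.2
```

step_arm:
  steps:
    - [[0,0,0,0,0,-10.6],[0,0,0,0,0,-10.6],[0,0,0,0,0,-10.6],[0,0,0,0,0,-10.6],[0,0,0,0,0,-10.6]]

```text
clock: 29.3
tool_pos: [686.0, 43.0, 203.4]
orientation: [[-0.911, -0.412, -0.0], [-0.412, 0.911, -0.0], [0.0, -0.0, -1.0]]
contact_force: [0.2, 0.3, -0.5]
finger_gap: 52.5
```

```bash
python3 - <<'E'
from h import *
print(amber());go(572,-28,160,204);print(manip.get_obs()['joint_pos'].round(2))
E
```

```text
[([329.0, 60.7], 33), ([386.7, 152.8], 136), ([361.9, 156.1], 96), ([377.4, 276.6], 64)]
shift [133.4 -16.5  43.5] yaw now -155.1 az -359.1 tcp [686.   43.1 203.5] gap 52.2 t 29.4
[ 0.01  0.62  1.07  0.    1.46 -2.  ]
```

step_arm:
  steps:
    - [[45,-5.5,0,0,0,0],[45,-5.5,0,0,0,0],[43,-5.5,0,0,0,0],[0,0,20,0,0,0],[0,0,20,0,0,0]]

```text
clock: 29.98
tool_pos: [571.1, -26.4, 163.6]
orientation: [[-0.915, -0.403, 0.001], [-0.403, 0.915, -0.0], [-0.001, -0.001, -1.0]]
contact_force: [-0.6, -0.2, 0.6]
finger_gap: 51.8
```

```bash
python3 - <<'E'
from h import *
go(572,-28,110,204)
snap('scene','e',(235,170,200,150),4)
E
```

```text
shift [-0.1 -1.8 53.6] yaw now -156.2 az -360.2 tcp [571.1 -26.4 163.6] gap 51.8 t 30.0
```

View pics/e.png

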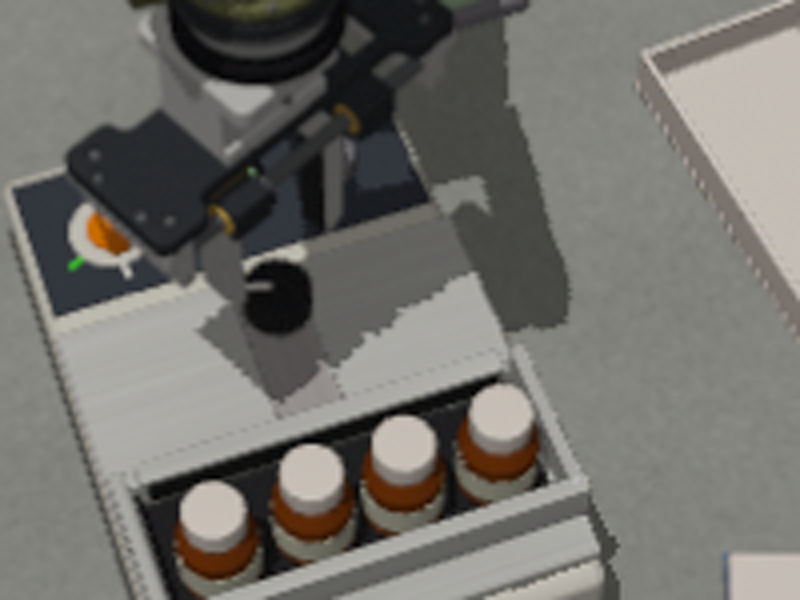

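All four bottles stand in a row (caps at crop 213,515; 311,478; 404,448; 500,418), and the fingers hang above the screw at 278,295. Gripping the screw.

step_arm:
  steps:
    - [[0,-1.5,20,0,0,0],[0,0,15,0,0,0],[0,0,10,0,0,0],[0,0,5,0,0,0],[0,0,0,0,0,0]]

```text
clock: 30.65
tool_pos: [571.9, -27.4, 113.5]
orientation: [[-0.914, -0.406, -0.0], [-0.406, 0.914, 0.0], [0.0, 0.0, -1.0]]
contact_force: [-1.0, 0.4, -0.3]
finger_gap: 52.0
```

step_arm:
  steps:
    - [[0,0,0,0,0,0],[0,0,0,0,0,0],[0,0,0,0,0,0],[0,0,0,0,0,0],[0,0,0,0,0,0]]
  gripper: 20
  force: 20

```text
clock: 31.28
tool_pos: [572.2, -28.1, 114.0]
orientation: [[-0.914, -0.406, 0.001], [-0.406, 0.914, -0.001], [-0.001, -0.001, -1.0]]
contact_force: [2.1, -3.2, 1.5]
finger_gap: 33.8
```

```bash
python3 - <<'E'
from h import *
go(602,-28.5,110,204);o=manip.get_obs();print(o['contact_force'],o['wrist_torque'])
E
```

```text
shift [-27.1 -12.4   4. ] yaw now -156.0 az -360.0 tcp [572.2 -28.1 114. ] gap 33.8 t 31.3
[ 2.06728074 -3.23373439  1.52374255] [-0.76002603 -0.26382514 -0.05497694]
```

step_arm:
  steps:
    - [[-6.4,-2.8,0,0,0,0],[-6.4,-2.8,0,0,0,0],[-6.4,-2.8,0,0,0,0],[-4.6,-2,0,0,0,0],[0,0,0,0,0,0]]

```text
clock: 31.9
tool_pos: [597.9, -28.4, 113.9]
orientation: [[-0.914, -0.406, -0.0], [-0.406, 0.914, -0.002], [0.001, -0.001, -1.0]]
contact_force: [-1.9, -8.1, 3.1]
finger_gap: 33.3
```

step_arm:
  steps:
    - [[-0.9,-0.4,0,0,0,0],[-0.9,-0.4,0,0,0,0],[0,0,0,0,0,0],[0,0,0,0,0,0],[0,0,0,0,0,0]]

```text
clock: 32.52
tool_pos: [599.2, -28.4, 113.9]
orientation: [[-0.914, -0.406, -0.001], [-0.406, 0.914, -0.002], [0.002, -0.001, -1.0]]
contact_force: [-6.0, -7.9, 5.1]
finger_gap: 34.0
```

step_arm:
  steps:
    - [[-0.9,-0.4,0,0,0,0],[-0.9,-0.4,0,0,0,0],[0,0,0,0,0,0],[0,0,0,0,0,0],[0,0,0,0,0,0]]

```text
clock: 33.15
tool_pos: [599.8, -28.4, 113.6]
orientation: [[-0.914, -0.406, -0.005], [-0.406, 0.914, -0.001], [0.005, 0.001, -1.0]]
contact_force: [-17.2, -7.6, 9.5]
finger_gap: 33.6
```

```bash
python3 - <<'E'
from h import *
snap('scene','f',(255,230,140,105),5.7)
E
```

```text
(no output)
```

View pics/f.png

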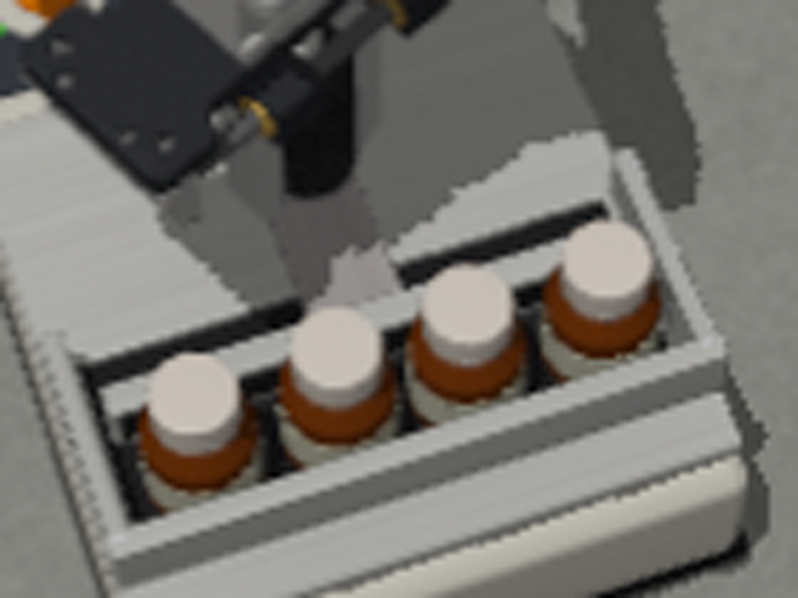

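The picture shows the bar's face against all four bottles, which sit against the rail. Tightening: first stroke.

step_arm:
  steps:
    - [[0,0,0,0,0,10.6],[0,0,0.1,0,0,10.6],[0,0,0.1,0,0,10.6],[0,0,0.1,0,0,10.6],[0,0,0.1,0,0,10.6]]
  force: 25

```text
clock: 33.83
tool_pos: [599.9, -26.8, 113.2]
orientation: [[-0.872, 0.49, -0.005], [0.49, 0.872, 0.001], [0.005, -0.002, -1.0]]
contact_force: [-15.9, 3.5, 9.1]
finger_gap: 33.5
```

step_arm:
  steps:
    - [[0,0,0.1,0,0,10.6],[0,0,0.1,0,0,10.6],[0,0,0.1,0,0,10.6],[0,0,0.1,0,0,10.6],[0,0,0.1,0,0,10.6]]

```text
clock: 34.45
tool_pos: [601.3, -25.8, 112.9]
orientation: [[-0.133, 0.991, -0.001], [0.991, 0.133, 0.002], [0.002, -0.001, -1.0]]
contact_force: [-4.0, 9.0, 2.9]
finger_gap: 33.1
```

step_arm:
  steps:
    - [[0,0,0.1,0,0,10.6],[0,0,0.1,0,0,10.6],[0,0,0.1,0,0,10.6],[0,0,0.1,0,0,10.6],[0,0,0.1,0,0,10.6]]

```text
clock: 35.08
tool_pos: [602.6, -26.5, 112.6]
orientation: [[0.711, 0.703, 0.003], [0.703, -0.711, 0.001], [0.003, 0.001, -1.0]]
contact_force: [4.5, 3.7, 0.1]
finger_gap: 33.6
```

step_arm:
  steps:
    - [[0,0,0.1,0,0,10.6],[0,0,0.1,0,0,10.6],[0,0,0.1,0,0,10.6],[0,0,0.1,0,0,10.6],[0,0,0.1,0,0,10.6]]

```text
clock: 35.7
tool_pos: [602.6, -28.1, 112.2]
orientation: [[0.989, -0.146, 0.002], [-0.146, -0.989, -0.002], [0.003, 0.001, -1.0]]
contact_force: [4.3, -6.7, 0.7]
finger_gap: 33.5
```

```bash
python3 - <<'E'
from h import *
go(602,-28.5,110,204);o=manip.get_obs();print(o['contact_force'].round(1),o['wrist_torque'].round(2),o['joint_pos'].round(2))
E
```

```text
shift [-0.5  0.5  2.2] yaw now -8.4 az -212.4 tcp [602.6 -28.1 112.2] gap 33.5 t 35.7
[ 4.3 -6.7  0.7] [-1.39 -0.78  0.05] [-0.11  0.5   1.46 -0.    1.17  1.61]
```

step_arm:
  steps:
    - [[0,0,0.1,0,0,10.6],[0,0,0.1,0,0,10.6],[0,0,0.1,0,0,10.6],[0,0,0.1,0,0,10.6],[0,0,0,0,0,0]]

```text
clock: 36.33
tool_pos: [601.8, -29.3, 111.7]
orientation: [[0.634, -0.773, 0.0], [-0.773, -0.634, -0.003], [0.003, 0.002, -1.0]]
contact_force: [-1.2, -12.4, 3.0]
finger_gap: 33.5
```

step_arm:
  steps:
    - [[0,0,0,0,0,0],[0,0,0,0,0,0],[0,0,0,0,0,0],[0,0,0,0,0,0],[0,0,0,0,0,0]]
  gripper: 48

```text
clock: 36.95
tool_pos: [601.7, -27.2, 111.1]
orientation: [[0.637, -0.771, -0.0], [-0.771, -0.637, 0.0], [-0.0, -0.0, -1.0]]
contact_force: [1.0, 0.4, 0.5]
finger_gap: 47.7
```

step_arm:
  steps:
    - [[0,0,0,0,0,-10.6],[0,0,0,0,0,-10.6],[0,0,0,0,0,-10.6],[0,0,0,0,0,-10.6],[0,0,0,0,0,-10.6]]

```text
clock: 37.58
tool_pos: [601.7, -27.2, 111.2]
orientation: [[0.999, 0.051, 0.0], [0.051, -0.999, 0.0], [0.0, -0.0, -1.0]]
contact_force: [-0.3, -0.8, 1.0]
finger_gap: 47.8
```

step_arm:
  steps:
    - [[0,0,0,0,0,-10.6],[0,0,0,0,0,-10.6],[0,0,0,0,0,-10.6],[0,0,0,0,0,-10.6],[0,0,0,0,0,-10.6]]

```text
clock: 38.2
tool_pos: [601.7, -27.2, 111.1]
orientation: [[0.56, 0.828, -0.0], [0.828, -0.56, 0.0], [0.0, -0.0, -1.0]]
contact_force: [0.5, 0.6, -0.6]
finger_gap: 48.2
```

step_arm:
  steps:
    - [[0,0,0,0,0,-10.6],[0,0,0,0,0,-10.6],[0,0,0,0,0,-10.6],[0,0,0,0,0,-10.6],[0,0,0,0,0,-10.6]]

```text
clock: 38.83
tool_pos: [601.7, -27.2, 111.1]
orientation: [[-0.325, 0.946, -0.0], [0.946, 0.325, 0.0], [0.0, -0.0, -1.0]]
contact_force: [-0.1, 0.0, -0.2]
finger_gap: 47.7
```

step_arm:
  steps:
    - [[0,0,0,0,0,-10.6],[0,0,0,0,0,-10.6],[0,0,0,0,0,-10.6],[0,0,0,0,0,-10.6],[0,0,0,0,0,-10.6]]

```text
clock: 39.45
tool_pos: [601.8, -27.2, 111.2]
orientation: [[-0.951, 0.31, 0.0], [0.31, 0.951, 0.0], [-0.0, 0.0, -1.0]]
contact_force: [-0.5, -0.1, -0.7]
finger_gap: 47.9
```

step_arm:
  steps:
    - [[0,0,0,0,0,-10.6],[0,0,0,0,0,-10.6],[0,0,0,0,0,-10.6],[0,0,0,0,0,-10.6],[0,0,0,0,0,-10.6]]

```text
clock: 40.08
tool_pos: [601.7, -27.2, 111.1]
orientation: [[-0.82, -0.573, -0.0], [-0.573, 0.82, 0.0], [0.0, 0.0, -1.0]]
contact_force: [0.4, -0.0, 0.1]
finger_gap: 47.9
```

```bash
python3 - <<'E'
from h import *
go(601,-27.3,110.5,204);o=manip.get_obs();print(o['contact_force'].round(1),o['wrist_torque'].round(2),o['joint_pos'].round(2))
E
```

```text
shift [0.6 0.4 0.6] yaw now -145.1 az -349.1 tcp [601.7 -27.2 111.1] gap 47.9 t 40.1
[ 0.4 -0.   0.1] [ 0.11 -0.14  0.03] [-0.11  0.5   1.47  0.    1.17 -2.29]
```

step_arm:
  steps:
    - [[0.3,-0.2,0,0,0,0],[0,0,0,0,0,0],[0,0,0,0,0,0],[0,0,0,0,0,0],[0,0,0,0,0,0]]
  gripper: 20

```text
clock: 40.7
tool_pos: [601.5, -27.4, 111.1]
orientation: [[-0.824, -0.567, -0.0], [-0.567, 0.824, 0.0], [0.0, 0.0, -1.0]]
contact_force: [-2.6, 3.4, 1.0]
finger_gap: 33.8
```

step_arm:
  steps:
    - [[-0.8,-0.6,0,0,0,0],[-0.8,-0.6,0,0,0,0],[0,0,0,0,0,0],[0,0,0,0,0,0],[0,0,0,0,0,0]]

```text
clock: 41.32
tool_pos: [602.6, -27.3, 111.0]
orientation: [[-0.823, -0.567, -0.003], [-0.567, 0.823, 0.001], [0.002, 0.002, -1.0]]
contact_force: [-10.9, 5.2, 5.7]
finger_gap: 33.7
```

step_arm:
  steps:
    - [[0,0,0.1,0,0,10.6],[0,0,0.1,0,0,10.6],[0,0,0.1,0,0,10.6],[0,0,0.1,0,0,10.6],[0,0,0.1,0,0,10.6]]

```text
clock: 41.95
tool_pos: [602.7, -28.3, 110.6]
orientation: [[-0.947, 0.322, -0.003], [0.322, 0.947, -0.001], [0.002, -0.002, -1.0]]
contact_force: [-10.5, -2.0, 6.5]
finger_gap: 33.5
```

step_arm:
  steps:
    - [[0,0,0.1,0,0,10.6],[0,0,0.1,0,0,10.6],[0,0,0.1,0,0,10.6],[0,0,0.1,0,0,10.6],[0,0,0.1,0,0,10.6]]

```text
clock: 42.58
tool_pos: [602.0, -28.8, 110.0]
orientation: [[-0.312, 0.95, -0.005], [0.95, 0.312, -0.002], [-0.0, -0.005, -1.0]]
contact_force: [-15.8, -4.0, 8.4]
finger_gap: 33.5
```

step_arm:
  steps:
    - [[0,0,0.1,0,0,10.6],[0,0,0.1,0,0,10.6],[0,0,0.1,0,0,10.6],[0,0,0.1,0,0,10.6],[0,0,0.1,0,0,10.6]]

```text
clock: 43.2
tool_pos: [601.2, -28.4, 109.4]
orientation: [[0.571, 0.821, -0.007], [0.821, -0.571, -0.001], [-0.004, -0.005, -1.0]]
contact_force: [-20.7, -1.8, 11.9]
finger_gap: 33.8
```

```bash
python3 - <<'E'
from h import *
go(601,-27.3,110.5,204);o=manip.get_obs();print(o['contact_force'].round(1),o['wrist_torque'].round(2),o['joint_pos'].round(2))
E
```

```text
shift [ 0.8 -0.9 -1.1] yaw now 55.2 az -148.8 tcp [601.2 -28.4 109.4] gap 33.8 t 43.2
[-20.7  -1.8  11.9] [-0.3   4.17  0.1 ] [-0.11  0.51  1.46 -0.    1.18  0.5 ]
```

step_arm:
  steps:
    - [[0,0,0,0,0,10.6],[0,0,0,0,0,10.6],[0,0,0,0,0,10.6],[0,0,0,0,0,10.6],[0,0,0,0,0,10.6]]

```text
clock: 43.82
tool_pos: [601.0, -27.8, 109.0]
orientation: [[0.999, 0.039, -0.007], [0.039, -0.999, 0.0], [-0.007, -0.0, -1.0]]
contact_force: [-21.0, 2.7, 8.7]
finger_gap: 33.2
```

```bash
python3 - <<'E'
from h import *
go(601,-27.3,110.5,204);o=manip.get_obs();print(o['contact_force'].round(1),o['wrist_torque'].round(2),o['joint_pos'].round(2),o['joint_torque'].round(2))
E
```

```text
shift [-0.  -0.5 -1.5] yaw now 2.2 az -201.8 tcp [601.  -27.8 109. ] gap 33.2 t 43.8
[-21.    2.7   8.7] [0.54 3.98 0.1 ] [-0.11  0.51  1.46 -0.    1.18  1.43] [-5.700e-01 -5.953e+01 -3.973e+01  2.000e-02 -5.580e+00 -3.050e+00]
```

step_arm:
  steps:
    - [[0,0,0.1,0,0,8],[0,0,0,0,0,8],[0,0,0.1,0,0,8],[0,0,0,0,0,8],[0,0,0.1,0,0,8]]

```text
clock: 44.45
tool_pos: [603.1, -28.9, 109.3]
orientation: [[0.791, -0.612, -0.001], [-0.612, -0.791, -0.002], [0.0, 0.002, -1.0]]
contact_force: [-2.5, -10.6, 5.2]
finger_gap: 33.6
```

```bash
python3 - <<'E'
from h import *
go(601,-27.3,110.5,204);o=manip.get_obs();print(o['contact_force'].round(1),o['wrist_torque'].round(2),o['joint_pos'].round(2),o['joint_torque'].round(2))
E
```

```text
shift [-2.7  0.  -1.2] yaw now -37.7 az -241.7 tcp [603.1 -28.9 109.3] gap 33.6 t 44.5
[ -2.5 -10.6   5.2] [-1.99  0.35  0.46] [-0.11  0.51  1.46 -0.    1.17  2.12] [  3.52 -60.12 -33.26   2.09  -1.1   -1.9 ]
```

step_arm:
  steps:
    - [[0,0,0,0,0,0],[0,0,0,0,0,0],[0,0,0,0,0,0],[0,0,0,0,0,8],[0,0,0,0,0,8]]
  force: 35

```text
clock: 45.08
tool_pos: [602.8, -29.2, 109.3]
orientation: [[0.592, -0.806, -0.002], [-0.806, -0.592, -0.002], [0.0, 0.003, -1.0]]
contact_force: [-16.2, 2.6, 8.1]
finger_gap: 33.3
```

```bash
python3 - <<'E'
from h import *
go(601,-27.3,110.5,204);o=manip.get_obs();print(o['contact_force'].round(1),o['wrist_torque'].round(2),o['joint_pos'].round(2),o['joint_torque'].round(2))
E
```

```text
shift [-2.6  0.3 -1.2] yaw now -53.7 az -257.7 tcp [602.8 -29.2 109.3] gap 33.3 t 45.1
[-16.2   2.6   8.1] [ 0.64  2.92 -0.05] [-0.11  0.51  1.46 -0.    1.17  2.4 ] [ -2.59 -60.41 -39.33  -0.98  -5.05  -2.42]
```

step_arm:
  steps:
    - [[0,0,0,0,0,0],[0,0,0,0,0,0],[0,0,0,0,0,0],[0,0,0,0,0,-10],[0,0,0,0,0,-10]]
  gripper: 48

```text
clock: 45.7
tool_pos: [603.7, -27.7, 109.3]
orientation: [[0.838, -0.546, 0.0], [-0.546, -0.838, -0.0], [0.0, -0.0, -1.0]]
contact_force: [-0.2, 0.2, -0.1]
finger_gap: 48.3
```

step_arm:
  steps:
    - [[0,0,0,0,0,-10],[0,0,0,0,0,-10],[0,0,0,0,0,-10],[0,0,0,0,0,-10],[0,0,0,0,0,-10]]

```text
clock: 46.32
tool_pos: [603.7, -27.7, 109.3]
orientation: [[0.957, 0.291, 0.0], [0.291, -0.957, -0.0], [0.0, 0.0, -1.0]]
contact_force: [0.8, -0.1, -0.6]
finger_gap: 48.3
```

step_arm:
  steps:
    - [[0,0,0,0,0,-10],[0,0,0,0,0,-10],[0,0,0,0,0,-10],[0,0,0,0,0,-10],[0,0,0,0,0,-10]]

```text
clock: 46.95
tool_pos: [603.7, -27.7, 109.3]
orientation: [[0.392, 0.92, 0.0], [0.92, -0.392, -0.0], [-0.0, 0.0, -1.0]]
contact_force: [0.8, 0.7, 0.1]
finger_gap: 48.0
```

```bash
python3 - <<'E'
from h import *
go(601.5,-27.6,109,66);o=manip.get_obs();print(o['contact_force'].round(1),o['wrist_torque'].round(2),o['joint_pos'].round(2))
snap('scene','g',(275,225,70,60),8)
E
```

```text
shift [-0.8 -2.1  0.3] yaw now 66.9 az 0.9 tcp [603.7 -27.7 109.3] gap 48.0 t 47.0
[0.8 0.7 0.1] [ 0.02 -0.09  0.06] [-0.11  0.51  1.46 -0.    1.17  0.3 ]
```

View pics/g.png

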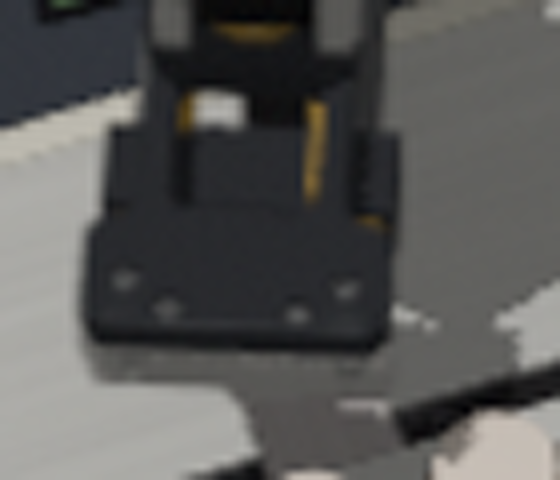

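The hand hides the screw in this view. I'll regrip centred and test with torque instead.

step_arm:
  steps:
    - [[-0.8,-2,0,0,0,0],[0,0,0,0,0,0],[0,0,0,0,0,0],[0,0,0,0,0,0],[0,0,0,0,0,0]]
  gripper: 20
  force: 30

```text
clock: 47.62
tool_pos: [601.4, -27.7, 109.4]
orientation: [[0.398, 0.917, -0.0], [0.917, -0.398, 0.0], [-0.0, -0.0, -1.0]]
contact_force: [-1.2, -0.5, -0.3]
finger_gap: 33.4
```

```bash
cat >> h.py <<'E'
def ft():
    o=manip.get_obs();f=o['contact_force'];print('f',f.round(1),'m',o['wrist_torque'].round(2),'q6 %.2f'%o['joint_pos'][5],'tq6',o['joint_torque'].round(2)[5])
E
python3 - <<'E'
from h import *
go(601.5,-27.6,109,66);ft()
E
```

```text
shift [0.1 0.1 0.4] yaw now 66.6 az 0.6 tcp [601.4 -27.7 109.4] gap 33.4 t 47.6
f [-1.2 -0.5 -0.3] m [-0.12  0.18 -0.02] q6 0.30 tq6 -0.03
```

step_arm:
  steps:
    - [[0,0,0,0,0,5],[0,0,0,0,0,5],[0,0,0,0,0,5],[0,0,0,0,0,5],[0,0,0,0,0,0]]

```text
clock: 48.25
tool_pos: [601.5, -27.6, 109.5]
orientation: [[0.687, 0.727, 0.0], [0.727, -0.687, -0.0], [0.0, 0.0, -1.0]]
contact_force: [-0.8, -0.5, 1.0]
finger_gap: 33.7
```

```bash
python3 - <<'E'
from h import *
go(601.5,-27.6,109,66);ft()
E
```

```text
shift [ 0.  -0.   0.5] yaw now 46.6 az -19.4 tcp [601.5 -27.6 109.5] gap 33.7 t 48.2
f [-0.8 -0.5  1. ] m [-0.07  0.1   0.13] q6 0.65 tq6 1.05
```

step_arm:
  steps:
    - [[0,0,0,0,0,5],[0,0,0,0,0,5],[0,0,0,0,0,5],[0,0,0,0,0,5],[0,0,0,0,0,0]]

```text
clock: 48.88
tool_pos: [601.5, -27.6, 109.6]
orientation: [[0.893, 0.45, 0.0], [0.45, -0.893, -0.0], [0.0, 0.0, -1.0]]
contact_force: [-1.4, 1.2, 3.3]
finger_gap: 33.8
```

```bash
python3 - <<'E'
from h import *
go(601.5,-27.6,109,66);ft()
E
```

```text
shift [-0.  -0.   0.6] yaw now 26.7 az -39.3 tcp [601.5 -27.6 109.6] gap 33.8 t 48.9
f [-1.4  1.2  3.3] m [0.07 0.23 0.22] q6 1.00 tq6 1.21
```

Torque climbs without any further sinking. Total turn (about 465° before the torque jump) and sink (4 mm) agree with the screw being at its stop. I'll release, lift and look.

step_arm:
  steps:
    - [[0,0,0,0,0,0],[0,0,0,0,0,0],[0,0,0,0,0,0],[0,0,0,0,0,0],[0,0,-30,0,0,0]]
  gripper: 52

```text
clock: 49.5
tool_pos: [600.4, -27.5, 137.7]
orientation: [[0.894, 0.448, -0.004], [0.448, -0.894, 0.0], [-0.004, -0.002, -1.0]]
contact_force: [0.2, -0.8, 0.9]
finger_gap: 52.1
```

step_arm:
  steps:
    - [[0,0,-45,0,0,0],[0,0,0,0,0,-10.2],[0,0,0,0,0,-10.2],[0,0,0,0,0,-10.2],[0,0,0,0,0,-10.2]]

```text
clock: 50.12
tool_pos: [601.4, -27.6, 184.3]
orientation: [[0.379, 0.925, -0.0], [0.925, -0.379, 0.0], [0.0, -0.0, -1.0]]
contact_force: [0.3, -0.8, 0.3]
finger_gap: 51.9
```

step_arm:
  steps:
    - [[0,0,0,0,0,-10.2],[0,0,0,0,0,-10.2],[0,0,0,0,0,-10.2],[0,0,0,0,0,-10.2],[0,0,0,0,0,-10.2]]

```text
clock: 50.75
tool_pos: [601.4, -27.6, 184.3]
orientation: [[-0.481, 0.877, -0.0], [0.877, 0.481, -0.0], [0.0, -0.0, -1.0]]
contact_force: [-0.4, -0.4, -0.6]
finger_gap: 51.6
```

step_arm:
  steps:
    - [[0,0,0,0,0,-10.2],[0,0,0,0,0,-10.2],[0,0,0,0,0,-10.2],[0,0,0,0,0,-10.2],[0,0,0,0,0,-10.2]]

```text
clock: 51.38
tool_pos: [601.5, -27.6, 184.3]
orientation: [[-0.984, 0.178, 0.0], [0.178, 0.984, 0.0], [-0.0, 0.0, -1.0]]
contact_force: [-0.4, 1.2, -0.1]
finger_gap: 51.9
```

```bash
python3 - <<'E'
from h import *
go(472.5,-88,140,179.5);print(manip.get_obs()['joint_pos'].round(2))
E
```

```text
shift [116.1 -82.4  44.3] yaw now 169.7 az -9.8 tcp [601.5 -27.6 184.3] gap 51.9 t 51.4
[-0.11  0.43  1.39  0.    1.32 -1.5 ]
```

step_arm:
  steps:
    - [[0,0,0,0,0,-9.8],[43,-20.5,0,0,0,0],[43,-20.5,0,0,0,0],[42.5,-20.5,0,0,0,0],[0,0,20,0,0,0]]
  gripper: 40

```text
clock: 52.0
tool_pos: [471.0, -88.4, 165.7]
orientation: [[-1.0, 0.016, 0.003], [0.016, 1.0, -0.001], [-0.003, -0.001, -1.0]]
contact_force: [0.3, -0.1, 0.0]
finger_gap: 39.7
```

```bash
python3 - <<'E'
from h import *
go(472.5,-88,85,179.5)
t=optics.snapshot('top')[:,:,::-1];s=optics.snapshot('scene')[:,:,::-1]
cv2.imwrite('pics/h.png',np.hstack([cv2.resize(t[120:290,278:418],(420,510),interpolation=cv2.INTER_CUBIC),cv2.resize(s[190:326,270:370],(375,510),interpolation=cv2.INTER_CUBIC)]))
E
```

```text
shift [-1.2  0.5 80.7] yaw now 179.1 az -0.4 tcp [471.  -88.4 165.7] gap 39.7 t 52.0
```

View pics/h.png

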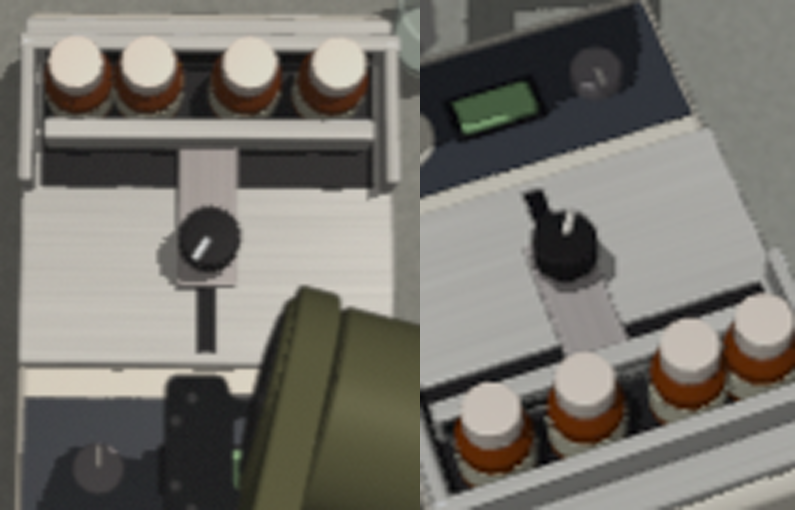

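The screw tick now points to about 140° (147° predicted at the stop). All four bottles are clamped upright, but the second from the left has shifted sideways. Checking the numbers.

```bash
python3 - <<'E'
from h import *
L=lambda u,v:(278+u/3-.33,120+v/3-.33)
print('pad',onz('top',[L(60,120),L(360,120)],122).round(1).tolist(),'rail',onz('top',[L(60,49),L(360,49)],122).round(1).tolist())
print('caps',onz('top',[L(76,62),L(149,62),L(248,62),L(333,62)],161).round(1).tolist())
E
```

```text
pad [[670.5, 56.1], [669.2, -115.4]] rail [[712.5, 56.2], [711.1, -116.5]]
caps [[692.0, 45.0], [691.7, 5.0], [691.3, -49.2], [690.9, -95.7]]
```

step_arm:
  steps:
    - [[-1.2,0.5,30,0,0,0],[0,0,25,0,0,0],[0,0,15,0,0,0],[0,0,8,0,0,0],[0,0,0,0,0,0]]

```text
clock: 52.72
tool_pos: [473.4, -86.8, 86.5]
orientation: [[-1.0, 0.014, -0.0], [0.014, 1.0, 0.0], [0.0, 0.0, -1.0]]
contact_force: [-0.5, -0.5, 0.2]
finger_gap: 40.2
```

step_arm:
  steps:
    - [[0,0,0,0,0,0],[0,0,0,0,0,0],[0,0,0,0,0,0],[0,0,0,0,0,0],[0,0,0,0,0,0]]
  gripper: 5
  force: 20

```text
clock: 53.35
tool_pos: [473.5, -87.8, 86.7]
orientation: [[-1.0, 0.014, 0.001], [0.014, 1.0, -0.002], [-0.001, -0.002, -1.0]]
contact_force: [-0.4, -8.9, 1.4]
finger_gap: 11.6
```

```bash
python3 - <<'E'
from h import *
go(472.5,-88,85,179.5);ft()
E
```

```text
shift [ 1.  -0.2  1.7] yaw now 179.2 az -0.3 tcp [473.5 -87.8  86.7] gap 11.6 t 53.4
f [-0.4 -8.9  1.4] m [-1.49 -0.02 -0.07] q6 -1.81 tq6 0.01
```

step_arm:
  steps:
    - [[0,-1,0,0,0,0],[0,0,0,0,0,10.5],[0,0,0,0,0,10.5],[0,0,0,0,0,10.5],[0,0,0,0,0,10.5]]
  force: 30

```text
clock: 53.98
tool_pos: [473.2, -88.5, 86.7]
orientation: [[-0.73, 0.684, 0.0], [0.684, 0.73, -0.001], [-0.001, -0.001, -1.0]]
contact_force: [-3.7, -7.6, 3.7]
finger_gap: 11.8
```

step_arm:
  steps:
    - [[0,0,0,0,0,10.5],[0,0,0,0,0,10.5],[0,0,0,0,0,0],[0,0,0,0,0,0],[0,0,0,0,0,0]]

```text
clock: 54.6
tool_pos: [473.0, -88.7, 86.7]
orientation: [[-0.442, 0.897, -0.001], [0.897, 0.442, -0.002], [-0.001, -0.001, -1.0]]
contact_force: [-5.8, -8.5, 5.3]
finger_gap: 11.8
```

```bash
python3 - <<'E'
from h import *
go(472.5,-88,85,179.5);ft()
E
```

```text
shift [ 0.8 -0.1  1.7] yaw now 116.2 az -63.3 tcp [473.  -88.7  86.7] gap 11.8 t 54.6
f [-5.8 -8.5  5.3] m [-1.67  0.84  0.46] q6 -0.72 tq6 0.5
```

step_arm:
  steps:
    - [[0,0,0,0,0,0],[0,0,0,0,0,0],[0,0,0,0,0,0],[0,0,0,0,0,0],[0,0,0,0,0,0]]

```text
clock: 55.22
tool_pos: [473.0, -88.7, 86.7]
orientation: [[-0.442, 0.897, -0.0], [0.897, 0.442, -0.002], [-0.001, -0.001, -1.0]]
contact_force: [-4.4, -8.7, 4.3]
finger_gap: 12.1
```

step_arm:
  steps:
    - [[0,0,0,0,0,0],[0,0,0,0,0,0],[0,0,0,0,0,0],[0,0,0,0,0,0],[0,0,0,0,0,0]]

```text
clock: 55.85
tool_pos: [473.0, -88.7, 86.7]
orientation: [[-0.442, 0.897, -0.001], [0.897, 0.442, -0.002], [-0.001, -0.001, -1.0]]
contact_force: [-5.5, -8.1, 4.7]
finger_gap: 12.0
```

step_arm:
  steps:
    - [[0,0,0,0,0,0],[0,0,0,0,0,0],[0,0,0,0,0,0],[0,0,0,0,0,0],[0,0,0,0,0,0]]

```text
clock: 56.48
tool_pos: [473.0, -88.7, 86.7]
orientation: [[-0.442, 0.897, -0.001], [0.897, 0.442, -0.002], [-0.001, -0.001, -1.0]]
contact_force: [-5.2, -8.4, 5.2]
finger_gap: 11.7
```

step_arm:
  steps:
    - [[0,0,0,0,0,0],[0,0,0,0,0,0],[0,0,0,0,0,0],[0,0,0,0,0,0],[0,0,0,0,0,0]]
  gripper: 75

```text
clock: 57.1
tool_pos: [473.2, -87.6, 86.3]
orientation: [[-0.441, 0.897, -0.0], [0.897, 0.441, 0.0], [0.0, -0.0, -1.0]]
contact_force: [-0.3, -0.1, 0.5]
finger_gap: 58.5
```

step_arm:
  steps:
    - [[0,0,-15,0,0,0],[0,0,-35,0,0,0],[0,0,0,0,0,-10.5],[0,0,0,0,0,-10.5],[0,0,0,0,0,-10.5]]

```text
clock: 57.72
tool_pos: [473.5, -87.8, 137.5]
orientation: [[-0.848, 0.529, 0.001], [0.529, 0.848, -0.0], [-0.001, 0.0, -1.0]]
contact_force: [0.7, 0.6, 0.4]
finger_gap: 74.9
```

step_arm:
  steps:
    - [[0,0,0,0,0,-10.5],[0,0,0,0,0,-10.5],[0,0,0,0,0,-10.5],[0,0,0,0,0,0],[0,0,0,0,0,0]]
  gripper: 40

```text
clock: 58.35
tool_pos: [473.4, -87.8, 136.8]
orientation: [[-1.0, 0.018, 0.001], [0.018, 1.0, -0.0], [-0.001, -0.0, -1.0]]
contact_force: [-0.1, 0.5, -0.3]
finger_gap: 40.0
```

```bash
python3 - <<'E'
from h import *
go(472.5,-88,85,179.5);ft()
snap('scene','i',(225,170,110,82),7)
E
```

```text
shift [ 0.9 -0.2 51.8] yaw now 178.9 az -0.6 tcp [473.4 -87.8 136.8] gap 40.0 t 58.4
f [-0.1  0.5 -0.3] m [-0.   -0.15  0.08] q6 -1.81 tq6 -0.1
```

View pics/i.png

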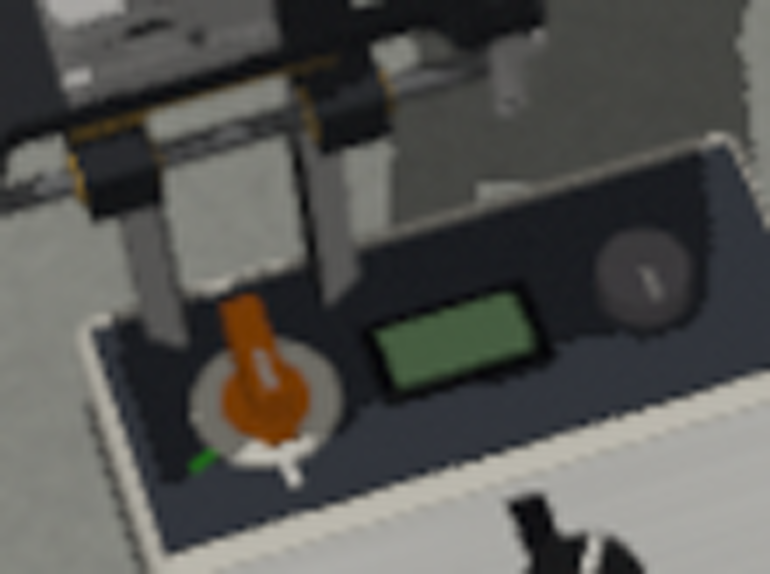

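The knob has sprung back to its rest direction (bar at crop 255,370, in line with the white mark). Second burst.

step_arm:
  steps:
    - [[0,-1,20,0,0,0],[0,0,20,0,0,0],[0,0,10,0,0,0],[0,0,0,0,0,0],[0,0,0,0,0,0]]

```text
clock: 59.02
tool_pos: [473.6, -88.9, 87.0]
orientation: [[-1.0, 0.015, 0.001], [0.015, 1.0, -0.0], [-0.001, -0.0, -1.0]]
contact_force: [-0.2, 0.4, 0.6]
finger_gap: 39.9
```

step_arm:
  steps:
    - [[0,0,0,0,0,0],[0,0,0,0,0,0],[0,0,0,0,0,0],[0,0,0,0,0,0],[0,0,0,0,0,0]]
  gripper: 5

```text
clock: 59.65
tool_pos: [473.3, -88.0, 86.5]
orientation: [[-1.0, 0.014, 0.0], [0.014, 1.0, 0.001], [-0.0, 0.001, -1.0]]
contact_force: [0.1, 7.0, 3.3]
finger_gap: 11.8
```

step_arm:
  steps:
    - [[0,0,0,0,0,0],[0,0,0,0,0,10.5],[0,0,0,0,0,10.5],[0,0,0,0,0,10.5],[0,0,0,0,0,10.5]]

```text
clock: 60.28
tool_pos: [473.1, -88.6, 86.5]
orientation: [[-0.73, 0.684, -0.0], [0.684, 0.73, 0.0], [0.0, -0.0, -1.0]]
contact_force: [-3.0, 1.0, 3.8]
finger_gap: 11.9
```

step_arm:
  steps:
    - [[0,0,0,0,0,10.5],[0,0,0,0,0,10.5],[0,0,0,0,0,0],[0,0,0,0,0,0],[0,0,0,0,0,0]]

```text
clock: 60.9
tool_pos: [472.9, -88.8, 86.5]
orientation: [[-0.446, 0.895, -0.001], [0.895, 0.446, -0.0], [0.0, -0.001, -1.0]]
contact_force: [-4.5, 0.6, 5.6]
finger_gap: 11.7
```

```bash
python3 - <<'E'
from h import *
go(472.5,-88,85,179.5);ft()
E
```

```text
shift [ 0.9 -0.   1.5] yaw now 116.5 az -63.0 tcp [472.9 -88.8  86.5] gap 11.7 t 60.9
f [-4.5  0.6  5.6] m [0.07 0.91 0.44] q6 -0.72 tq6 0.48
```

step_arm:
  steps:
    - [[0,0,0,0,0,0],[0,0,0,0,0,0],[0,0,0,0,0,0],[0,0,0,0,0,0],[0,0,0,0,0,0]]

```text
clock: 61.52
tool_pos: [472.9, -88.8, 86.5]
orientation: [[-0.446, 0.895, -0.001], [0.895, 0.446, -0.0], [0.0, -0.001, -1.0]]
contact_force: [-4.1, 0.5, 5.4]
finger_gap: 12.2
```

step_arm:
  steps:
    - [[0,0,0,0,0,0],[0,0,0,0,0,0],[0,0,0,0,0,0],[0,0,0,0,0,0],[0,0,0,0,0,0]]

```text
clock: 62.15
tool_pos: [472.9, -88.8, 86.5]
orientation: [[-0.446, 0.895, -0.001], [0.895, 0.446, -0.0], [0.0, -0.001, -1.0]]
contact_force: [-4.3, 0.5, 5.3]
finger_gap: 12.2
```

step_arm:
  steps:
    - [[0,0,0,0,0,0],[0,0,0,0,0,0],[0,0,0,0,0,0],[0,0,0,0,0,0],[0,0,0,0,0,0]]

```text
clock: 62.78
tool_pos: [472.9, -88.8, 86.5]
orientation: [[-0.446, 0.895, -0.001], [0.895, 0.446, -0.0], [0.0, -0.001, -1.0]]
contact_force: [-5.1, 0.6, 5.6]
finger_gap: 12.3
```

step_arm:
  steps:
    - [[0,0,0,0,0,0],[0,0,0,0,0,0],[0,0,0,0,0,0],[0,0,0,0,0,0],[0,0,0,0,0,0]]
  gripper: 75

```text
clock: 63.4
tool_pos: [473.3, -88.9, 86.4]
orientation: [[-0.441, 0.897, 0.0], [0.897, 0.441, -0.0], [-0.0, 0.0, -1.0]]
contact_force: [0.7, -1.0, 0.6]
finger_gap: 58.2
```

step_arm:
  steps:
    - [[0,0,-15,0,0,0],[0,0,-45,0,0,0],[0,0,-40,0,0,0],[0,0,0,0,0,0],[0,0,0,0,0,0]]

```text
clock: 64.03
tool_pos: [473.0, -88.8, 186.2]
orientation: [[-0.441, 0.897, -0.0], [0.897, 0.441, 0.0], [0.0, -0.0, -1.0]]
contact_force: [0.6, 0.3, -0.6]
finger_gap: 75.2
```

```bash
python3 - <<'E'
from h import *
go(601.5,-27.6,186,116);ft();print(amber())
t=optics.snapshot('scene')[:,:,::-1];h=cv2.cvtColor(np.ascontiguousarray(t),cv2.COLOR_BGR2HSV)
o=((h[...,0]<18)&(h[...,1]>150)&(h[...,2]>140)).astype('uint8')[205:240,245:290];print(cv2.minAreaRect(cv2.findNonZero(o)))
t=cv2.imread('pics/scene0.png');h=cv2.cvtColor(np.ascontiguousarray(t),cv2.COLOR_BGR2HSV)
o=((h[...,0]<18)&(h[...,1]>150)&(h[...,2]>140)).astype('uint8')[205:240,245:290];print(cv2.minAreaRect(cv2.findNonZero(o)))
E
```

```text
shift [-1.800e+00  1.423e+02  1.000e-01] yaw now 116.2 az 0.2 tcp [473.  -88.8 186.2] gap 75.2 t 64.0
f [ 0.6  0.3 -0.6] m [-0.03 -0.1   0.03] q6 -0.72 tq6 -0.0
[([386.8, 151.2], 134), ([316.3, 150.8], 263), ([359.0, 151.1], 130)]
((14.62614631652832, 16.662845611572266), (17.7448787689209, 11.581582069396973), 61.69924545288086)
((14.62614631652832, 16.662845611572266), (17.7448787689209, 11.581582069396973), 61.69924545288086)
```

Both bursts are done and the knob is back at rest, pixel-identical to the start. Now to the thumbscrew for slackening.

step_arm:
  steps:
    - [[-0.6,47.5,0,0,0,0],[-0.6,47.5,0,0,0,0],[-0.6,47.5,0,0,0,0],[0,0,0,0,0,10.2],[0,0,0,0,0,10.2]]
  gripper: 52

```text
clock: 64.75
tool_pos: [601.8, -27.2, 184.6]
orientation: [[-0.096, 0.995, -0.003], [0.995, 0.096, 0.0], [0.001, -0.003, -1.0]]
contact_force: [0.8, 0.2, -0.0]
finger_gap: 52.0
```

step_arm:
  steps:
    - [[0,0,0,0,0,10.2],[0,0,0,0,0,10.2],[0,0,0,0,0,10.2],[0,0,0,0,0,10.2],[0,0,0,0,0,10.2]]

```text
clock: 65.38
tool_pos: [601.6, -27.5, 185.2]
orientation: [[0.714, 0.7, -0.002], [0.7, -0.714, 0.0], [-0.001, -0.002, -1.0]]
contact_force: [-1.0, 0.3, 0.6]
finger_gap: 51.7
```

step_arm:
  steps:
    - [[0,0,0,0,0,10.2],[0,0,0,0,0,10.2],[0,0,0,0,0,10.2],[0,0,0,0,0,10.2],[0,0,0,0,0,10.2]]

```text
clock: 66.0
tool_pos: [601.6, -27.5, 185.1]
orientation: [[0.993, -0.114, -0.002], [-0.114, -0.993, 0.0], [-0.002, 0.0, -1.0]]
contact_force: [-0.6, 0.8, 0.3]
finger_gap: 52.1
```

step_arm:
  steps:
    - [[0,0,0,0,0,10.2],[0,0,0,0,0,10.2],[0,0,20,0,0,0],[0,0,20,0,0,0],[0,0,0,0,0,0]]

```text
clock: 66.62
tool_pos: [601.0, -27.5, 144.2]
orientation: [[0.894, -0.448, -0.004], [-0.448, -0.894, 0.0], [-0.004, 0.001, -1.0]]
contact_force: [0.1, -0.3, 0.3]
finger_gap: 51.9
```

```bash
python3 - <<'E'
from h import *
go(601.5,-27.6,109,-27);ft()
E
```

```text
shift [ 0.7 -0.2 35.2] yaw now -26.6 az 0.4 tcp [601.  -27.5 144.2] gap 51.9 t 66.6
f [ 0.1 -0.3  0.3] m [ 0.09  0.01 -0.01] q6 1.93 tq6 0.0
```

step_arm:
  steps:
    - [[0,0,20,0,0,0],[0,0,11,0,0,0],[0,0,4,0,0,0],[0,0,0,0,0,0],[0,0,0,0,0,0]]

```text
clock: 67.25
tool_pos: [602.2, -27.6, 112.0]
orientation: [[0.894, -0.448, 0.001], [-0.448, -0.894, -0.0], [0.001, -0.0, -1.0]]
contact_force: [0.5, 0.1, 0.7]
finger_gap: 51.6
```

step_arm:
  steps:
    - [[0,0,0,0,0,0],[0,0,0,0,0,0],[0,0,0,0,0,0],[0,0,0,0,0,0],[0,0,0,0,0,0]]
  gripper: 20
  force: 30

```text
clock: 67.88
tool_pos: [601.9, -28.0, 111.6]
orientation: [[0.894, -0.448, 0.0], [-0.448, -0.894, -0.001], [0.0, 0.001, -1.0]]
contact_force: [-3.0, -5.3, 3.2]
finger_gap: 33.4
```

step_arm:
  steps:
    - [[0,0,0,0,0,-10.6],[0,0,-0.1,0,0,-10.6],[0,0,-0.1,0,0,-10.6],[0,0,-0.1,0,0,-10.6],[0,0,-0.1,0,0,-10.6]]

```text
clock: 68.5
tool_pos: [601.9, -27.3, 112.0]
orientation: [[0.893, 0.45, -0.0], [0.45, -0.893, 0.001], [0.0, -0.001, -1.0]]
contact_force: [-3.4, -0.1, 4.2]
finger_gap: 33.3
```

step_arm:
  steps:
    - [[0,0,-0.1,0,0,-10.6],[0,0,-0.1,0,0,-10.6],[0,0,-0.1,0,0,-10.6],[0,0,-0.1,0,0,-10.6],[0,0,-0.1,0,0,-10.6]]

```text
clock: 69.12
tool_pos: [601.5, -26.9, 112.4]
orientation: [[0.178, 0.984, -0.001], [0.984, -0.178, 0.001], [0.001, -0.001, -1.0]]
contact_force: [-5.9, 1.7, 5.3]
finger_gap: 33.1
```

step_arm:
  steps:
    - [[0,0,-0.1,0,0,-10.6],[0,0,-0.1,0,0,-10.6],[0,0,-0.1,0,0,-10.6],[0,0,-0.1,0,0,-10.6],[0,0,-0.1,0,0,-10.6]]

```text
clock: 69.75
tool_pos: [600.9, -27.3, 112.8]
orientation: [[-0.679, 0.734, -0.003], [0.734, 0.679, 0.0], [0.002, -0.002, -1.0]]
contact_force: [-10.1, -0.7, 6.9]
finger_gap: 33.6
```

step_arm:
  steps:
    - [[0,0,-0.1,0,0,-10.6],[0,0,-0.1,0,0,-10.6],[0,0,-0.1,0,0,-10.6],[0,0,-0.1,0,0,-10.6],[0,0,-0.1,0,0,-10.6]]

```text
clock: 70.38
tool_pos: [600.9, -27.9, 113.3]
orientation: [[-0.995, -0.1, -0.003], [-0.1, 0.995, -0.001], [0.003, -0.0, -1.0]]
contact_force: [-11.1, -4.8, 6.5]
finger_gap: 33.5
```

step_arm:
  steps:
    - [[0,0,-0.1,0,0,-10.6],[0,0,-0.1,0,0,-10.6],[0,0,0,0,0,0],[0,0,0,0,0,0],[0,0,0,0,0,0]]

```text
clock: 71.0
tool_pos: [601.0, -28.1, 113.5]
orientation: [[-0.894, -0.447, -0.003], [-0.447, 0.894, -0.001], [0.003, 0.0, -1.0]]
contact_force: [-9.4, -5.9, 7.0]
finger_gap: 33.3
```

```bash
python3 - <<'E'
from h import *
go(570,-27.4,111,204);ft()
E
```

```text
shift [27.3 14.5  2.6] yaw now -153.4 az -357.4 tcp [601.  -28.1 113.5] gap 33.3 t 71.0
f [-9.4 -5.9  7. ] m [-1.16  1.72 -0.01] q6 -2.14 tq6 0.04
```

step_arm:
  steps:
    - [[0,0,0,0,0,0],[0,0,0,0,0,0],[0,0,0,0,0,0],[0,0,-25,0,0,0],[0,0,-45,0,0,0]]
  gripper: 52

```text
clock: 71.62
tool_pos: [601.3, -27.4, 182.8]
orientation: [[-0.894, -0.448, -0.003], [-0.448, 0.894, 0.001], [0.003, 0.002, -1.0]]
contact_force: [-0.1, -0.2, 0.8]
finger_gap: 52.0
```

step_arm:
  steps:
    - [[45,22,0,0,0,0],[45,22,0,0,0,0],[45,22,0,0,0,0],[0,0,0,0,0,0],[0,0,0,0,0,0]]

```text
clock: 72.25
tool_pos: [452.5, -29.0, 184.0]
orientation: [[-0.894, -0.447, 0.001], [-0.447, 0.894, -0.0], [-0.001, -0.001, -1.0]]
contact_force: [-0.3, 0.4, -0.2]
finger_gap: 51.9
```

```bash
python3 - <<'E'
from h import *
go(601.5,-27.6,185,204)
t=optics.snapshot('top')[:,:,::-1];s=optics.snapshot('scene')[:,:,::-1]
cv2.imwrite('pics/j.png',np.hstack([cv2.resize(t[120:290,278:418],(420,510),interpolation=cv2.INTER_CUBIC),cv2.resize(s[190:326,270:370],(375,510),interpolation=cv2.INTER_CUBIC)]))
E
```

```text
shift [-133.8  -65.4   -0.8] yaw now -153.4 az -357.4 tcp [452.5 -29.  184. ] gap 51.9 t 72.2
```

View pics/j.png

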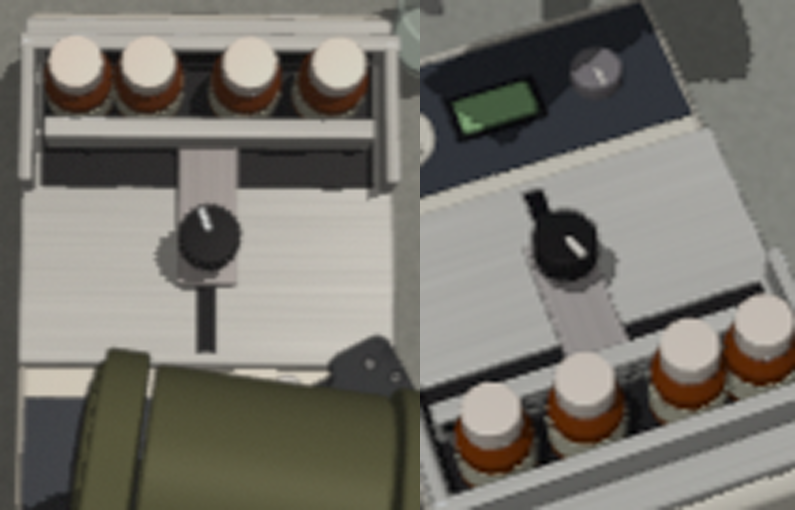

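The tick now points at about 15°, matching the 233° of slackening, and the bottles are still clamped. Regripping to draw the bar back.

step_arm:
  steps:
    - [[-44.6,-21.8,0,0,0,0],[-44.6,-21.8,0,0,0,0],[-44.6,-21.8,0,0,0,0],[0,0,0,0,0,0],[0,0,30,0,0,0]]

```text
clock: 72.97
tool_pos: [601.7, -27.5, 153.9]
orientation: [[-0.894, -0.448, 0.003], [-0.448, 0.894, -0.0], [-0.002, -0.001, -1.0]]
contact_force: [0.4, -0.8, -0.5]
finger_gap: 52.5
```

step_arm:
  steps:
    - [[0,0,25,0,0,0],[0,0,12,0,0,0],[0,0,4,0,0,0],[0,0,0,0,0,0],[0,0,0,0,0,0]]

```text
clock: 73.6
tool_pos: [601.0, -27.6, 113.4]
orientation: [[-0.894, -0.447, 0.001], [-0.447, 0.894, -0.0], [-0.001, -0.001, -1.0]]
contact_force: [0.8, 0.3, -0.6]
finger_gap: 52.0
```

step_arm:
  steps:
    - [[0,0,0,0,0,0],[0,0,0,0,0,0],[0,0,0,0,0,0],[0,0,0,0,0,0],[0,0,0,0,0,0]]
  gripper: 20

```text
clock: 74.22
tool_pos: [600.8, -27.8, 112.7]
orientation: [[-0.894, -0.447, 0.001], [-0.447, 0.894, -0.0], [-0.0, -0.001, -1.0]]
contact_force: [1.4, -3.9, 2.5]
finger_gap: 33.1
```

step_arm:
  steps:
    - [[5,2.5,0,0,0,0],[6,3,0,0,0,0],[6,3,0,0,0,0],[6,3,0,0,0,0],[3,1.5,0,0,0,0]]

```text
clock: 74.85
tool_pos: [571.9, -27.5, 112.8]
orientation: [[-0.894, -0.447, 0.002], [-0.447, 0.894, 0.0], [-0.002, -0.001, -1.0]]
contact_force: [4.5, -2.2, 0.1]
finger_gap: 33.3
```

step_arm:
  steps:
    - [[0.9,0.45,0,0,0,0],[0.9,0.45,0,0,0,0],[0,0,0,0,0,0],[0,0,0,0,0,0],[0,0,0,0,0,0]]

```text
clock: 75.47
tool_pos: [569.9, -27.5, 112.7]
orientation: [[-0.894, -0.448, 0.001], [-0.448, 0.894, 0.0], [-0.001, -0.0, -1.0]]
contact_force: [4.5, -0.9, 2.1]
finger_gap: 33.4
```

step_arm:
  steps:
    - [[0.9,0.45,0,0,0,0],[0.9,0.45,0,0,0,0],[0,0,0,0,0,0],[0,0,0,0,0,0],[0,0,0,0,0,0]]

```text
clock: 76.1
tool_pos: [569.3, -27.5, 112.9]
orientation: [[-0.894, -0.447, 0.005], [-0.447, 0.894, -0.0], [-0.004, -0.002, -1.0]]
contact_force: [15.4, -1.3, -2.4]
finger_gap: 33.4
```

step_arm:
  steps:
    - [[0,0,0,0,0,0],[0,0,0,0,0,0],[0,0,0,0,0,0],[0,0,-35,0,0,0],[0,0,-55,0,0,0]]
  gripper: 48

```text
clock: 76.72
tool_pos: [566.5, -27.4, 202.1]
orientation: [[-0.894, -0.448, -0.004], [-0.448, 0.894, 0.001], [0.003, 0.002, -1.0]]
contact_force: [0.2, 0.2, 0.8]
finger_gap: 48.1
```

step_arm:
  steps:
    - [[0,0,0,0,0,10.6],[0,0,0,0,0,10.6],[0,0,0,0,0,10.6],[0,0,0,0,0,10.6],[0,0,0,0,0,10.6]]

```text
clock: 77.35
tool_pos: [567.3, -27.4, 202.3]
orientation: [[-0.893, 0.45, -0.001], [0.45, 0.893, 0.0], [0.001, -0.0, -1.0]]
contact_force: [0.4, 0.3, -0.4]
finger_gap: 47.8
```

step_arm:
  steps:
    - [[0,0,0,0,0,10.6],[0,0,0,0,0,10.6],[0,0,0,0,0,10.6],[0,0,0,0,0,10.6],[0,0,0,0,0,10.6]]

```text
clock: 77.97
tool_pos: [567.2, -27.4, 202.3]
orientation: [[-0.178, 0.984, -0.001], [0.984, 0.178, 0.0], [0.0, -0.001, -1.0]]
contact_force: [-0.5, -0.3, -0.4]
finger_gap: 48.4
```

step_arm:
  steps:
    - [[0,0,0,0,0,10.6],[0,0,0,0,0,10.6],[0,0,0,0,0,10.6],[0,0,0,0,0,10.6],[0,0,0,0,0,10.6]]

```text
clock: 78.6
tool_pos: [567.3, -27.5, 202.3]
orientation: [[0.679, 0.734, -0.001], [0.734, -0.679, 0.0], [-0.0, -0.001, -1.0]]
contact_force: [0.4, -0.8, -0.4]
finger_gap: 48.3
```

```bash
python3 - <<'E'
from h import *
go(691,-96,205,45);ft()
t=optics.snapshot('top')[:,:,::-1]
cv2.imwrite('pics/k.png',cv2.resize(t[110:310,275:545],(800,592),interpolation=cv2.INTER_CUBIC))
E
```

```text
shift [ 33.7 137.4  -2.8] yaw now 47.2 az 2.2 tcp [567.3 -27.5 202.3] gap 48.3 t 78.6
f [ 0.4 -0.8 -0.4] m [-0.02 -0.04  0.  ] q6 0.63 tq6 -3.1
```

View pics/k.png

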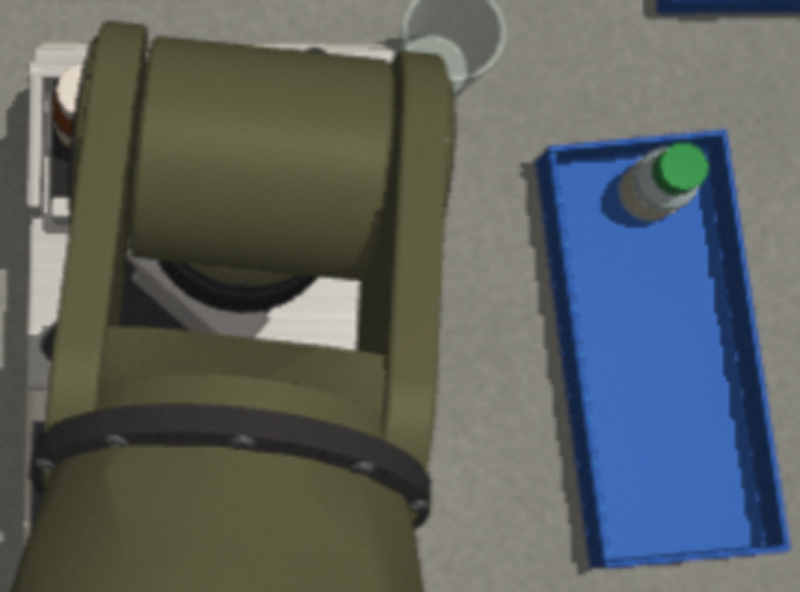

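The blue tray is clear with the green-capped bottle at its far end (crop 683,167); the tray rim corners are at (545,150), (727,133), (597,566), (788,547). Computing slots.

```bash
python3 - <<'E'
from h import *
f=lambda u,v:(275+u/2.963-.33,110+v/2.96-.33)
c=onz('top',[f(545,150),f(727,133),f(597,566),f(788,547)],34);print(c.round(1).tolist())
m=c.mean(0);ax=(c[0]+c[1]-c[2]-c[3]);print(np.linalg.norm(ax)/2);ax/=np.linalg.norm(ax);n=np.array([-ax[1],ax[0]])
g=onz('top',[f(683,167)],70)[0];print('mid',m.round(1),'ax',ax.round(3),'green along,across',((g-m)@ax).round(1),((g-m)@n).round(1))
for s in(-100,-50,0,48): print(s,(m+ax*s).round(1))
E
```

```text
[[691.7, -243.8], [701.7, -359.8], [427.9, -264.6], [439.1, -381.6]]
264.08365085944325
mid [ 565.1 -312.5] ax [0.997 0.081] green along,across 104.3 -13.3
-100 [ 465.4 -320.5]
-50 [ 515.3 -316.5]
0 [ 565.1 -312.5]
48 [ 612.9 -308.6]
```

step_arm:
  steps:
    - [[0,0,-3,0,0,2.2],[11,46,0,0,0,0],[11,46,0,0,0,0],[12,45,0,0,0,0],[0,0,0,0,0,0]]

```text
clock: 79.28
tool_pos: [689.8, -101.0, 203.0]
orientation: [[0.701, 0.713, -0.003], [0.713, -0.701, 0.0], [-0.002, -0.002, -1.0]]
contact_force: [0.4, 1.2, 0.3]
finger_gap: 48.1
```

```bash
python3 - <<'E'
from h import *
go(691,-96,141,45);print(amber('top'),amber('scene'),proj('scene',[[691,-96,120],[691,-49,120],[691,5,120],[691,45,120]]).round(0).tolist())
E
```

```text
shift [ 4.5 -2.5 62. ] yaw now 45.5 az 0.5 tcp [ 689.8 -101.   203. ] gap 48.1 t 79.3
[([351.4, 148.7], 50), ([316.2, 151.2], 242)] [([123.4, 45.0], 184), ([350.5, 289.6], 282), ([313.6, 302.1], 135), ([290.0, 310.5], 131)] [[291.0, 306.0], [315.0, 298.0], [341.0, 289.0], [360.0, 283.0]]
```

step_arm:
  steps:
    - [[4.5,-2.5,0,0,0,0.5],[0,0,35,0,0,0],[0,0,20,0,0,0],[0,0,7,0,0,0],[0,0,0,0,0,0]]

```text
clock: 80.0
tool_pos: [690.3, -94.2, 144.3]
orientation: [[0.708, 0.706, 0.001], [0.706, -0.708, -0.0], [0.0, 0.001, -1.0]]
contact_force: [-0.2, 0.2, -0.6]
finger_gap: 48.2
```

step_arm:
  steps:
    - [[0,0,0,0,0,0],[0,0,0,0,0,0],[0,0,0,0,0,0],[0,0,0,0,0,0],[0,0,0,0,0,0]]
  gripper: 20
  force: 15

```text
clock: 80.62
tool_pos: [690.6, -94.7, 144.1]
orientation: [[0.709, 0.706, 0.001], [0.706, -0.709, -0.0], [0.001, 0.001, -1.0]]
contact_force: [-0.3, -1.2, 6.1]
finger_gap: 29.7
```

step_arm:
  steps:
    - [[0,0,-15,0,0,0],[0,0,-30,0,0,0],[0,0,-20,0,0,0],[0,0,0,0,0,0],[0,0,0,0,0,0]]

```text
clock: 81.25
tool_pos: [689.9, -94.5, 207.4]
orientation: [[0.709, 0.706, -0.002], [0.706, -0.709, 0.0], [-0.001, -0.001, -1.0]]
contact_force: [-0.3, 0.2, -0.8]
finger_gap: 29.7
```

```bash
python3 - <<'E'
from h import *
go(465.4,-320.5,110,45)
E
```

```text
shift [-318.5    1.8   97.7] yaw now 44.9 az -0.1 tcp [689.9 -94.5 207.4] gap 29.7 t 81.2
```

step_arm:
  steps:
    - [[-30,0,0,0,0,0],[-46,0.5,0,0,0,0],[-48,0.5,0,0,0,0],[-48,0.5,0,0,0,0],[-48,0.5,0,0,0,0]]

```text
clock: 81.88
tool_pos: [534.2, -252.0, 207.3]
orientation: [[0.709, 0.706, -0.002], [0.706, -0.709, 0.001], [-0.001, -0.002, -1.0]]
contact_force: [-0.2, -0.3, -1.0]
finger_gap: 29.4
```

step_arm:
  steps:
    - [[-48,0,0,0,0,0],[-50,0,0,0,0,0],[0,0,40,0,0,0],[0,0,50,0,0,0],[0,0,0,0,0,0]]

```text
clock: 82.5
tool_pos: [464.5, -319.1, 114.8]
orientation: [[0.709, 0.705, -0.006], [0.706, -0.709, 0.005], [-0.001, -0.008, -1.0]]
contact_force: [0.7, 0.7, -0.5]
finger_gap: 29.7
```

```bash
python3 - <<'E'
from h import *
go(465.4,-320.5,54,45);print(amber('scene'))
E
```

```text
shift [-0.3  2.1 60.8] yaw now 44.9 az -0.1 tcp [ 464.5 -319.1  114.8] gap 29.7 t 82.5
[([104.5, 50.0], 23), ([265.2, 228.4], 32), ([157.6, 254.9], 96), ([350.5, 289.4], 284), ([313.9, 301.9], 135)]
```

step_arm:
  steps:
    - [[0,1,30,0,0,0],[0,0,20,0,0,0],[0,0,8,0,0,0],[0,0,4,0,0,0],[0,0,1.5,0,0,0]]

```text
clock: 83.18
tool_pos: [467.5, -321.4, 55.9]
orientation: [[0.709, 0.706, 0.001], [0.706, -0.709, -0.001], [0.0, 0.001, -1.0]]
contact_force: [1.1, 0.3, -0.6]
finger_gap: 30.0
```

step_arm:
  steps:
    - [[0,0,0,0,0,0],[0,0,0,0,0,0],[0,0,0,0,0,0],[0,0,0,0,0,0],[0,0,0,0,0,0]]

```text
clock: 83.8
tool_pos: [467.1, -321.1, 55.0]
orientation: [[0.709, 0.706, 0.0], [0.706, -0.709, 0.0], [0.0, 0.0, -1.0]]
contact_force: [-0.4, 0.7, -0.6]
finger_gap: 30.1
```

step_arm:
  steps:
    - [[0,0,1,0,0,0],[0,0,1,0,0,0],[0,0,0.5,0,0,0],[0,0,0,0,0,0],[0,0,0,0,0,0]]

```text
clock: 84.42
tool_pos: [467.3, -321.4, 52.8]
orientation: [[0.709, 0.706, 0.001], [0.706, -0.709, -0.001], [0.0, 0.001, -1.0]]
contact_force: [-1.0, -0.6, 5.5]
finger_gap: 29.8
```

step_arm:
  steps:
    - [[0,0,0,0,0,0],[0,0,0,0,0,0],[0,0,0,0,0,0],[0,0,-20,0,0,0],[0,0,-45,0,0,0]]
  gripper: 48

```text
clock: 85.05
tool_pos: [466.3, -320.5, 116.5]
orientation: [[0.709, 0.706, -0.003], [0.706, -0.709, 0.002], [-0.0, -0.004, -1.0]]
contact_force: [0.3, 0.4, -0.3]
finger_gap: 48.5
```

step_arm:
  steps:
    - [[0,0,-45,0,0,0],[0,0,-42,0,0,0],[45,-4,0,0,0,0],[45,-4,0,0,0,0],[45,-4,0,0,0,0]]

```text
clock: 85.68
tool_pos: [555.0, -216.2, 204.5]
orientation: [[0.709, 0.705, 0.0], [0.705, -0.709, 0.0], [0.0, 0.0, -1.0]]
contact_force: [-0.3, -1.1, -0.3]
finger_gap: 47.9
```

step_arm:
  steps:
    - [[45,-5,0,0,0,0],[45,-5,0,0,0,0],[45,-4,0,0,0,0],[45,-4,0,0,0,0],[35,-4,0,0,0,0]]

```text
clock: 86.3
tool_pos: [691.9, -48.5, 204.0]
orientation: [[0.708, 0.706, -0.001], [0.706, -0.708, 0.0], [-0.0, -0.0, -1.0]]
contact_force: [0.0, 0.1, 1.1]
finger_gap: 48.3
```

```bash
python3 - <<'E'
from h import *
go(691,-49,142,45);print(amber('scene'))
E
```

```text
shift [-1.  -0.2 62. ] yaw now 44.9 az -0.1 tcp [691.9 -48.5 204. ] gap 48.3 t 86.3
[([123.5, 44.9], 186), ([353.0, 156.5], 16), ([265.1, 228.5], 36), ([162.1, 270.8], 116), ([350.4, 289.6], 282), ([314.4, 302.4], 125)]
```

step_arm:
  steps:
    - [[-1,0,20,0,0,0],[0,0,20,0,0,0],[0,0,15,0,0,0],[0,0,6,0,0,0],[0,0,0,0,0,0]]

```text
clock: 86.98
tool_pos: [690.4, -50.8, 143.5]
orientation: [[0.709, 0.706, -0.0], [0.706, -0.709, 0.0], [0.0, -0.0, -1.0]]
contact_force: [-0.0, -0.1, 1.2]
finger_gap: 48.3
```

step_arm:
  steps:
    - [[0,0,0,0,0,0],[0,0,0,0,0,0],[0,0,0,0,0,0],[0,0,0,0,0,0],[0,0,0,0,0,0]]
  gripper: 20

```text
clock: 87.6
tool_pos: [690.6, -50.8, 143.9]
orientation: [[0.709, 0.706, 0.001], [0.706, -0.709, -0.0], [0.001, 0.001, -1.0]]
contact_force: [-0.3, -0.2, 4.5]
finger_gap: 29.5
```

step_arm:
  steps:
    - [[0,0,-15,0,0,0],[0,0,-30,0,0,0],[0,0,-18,0,0,0],[0,0,0,0,0,0],[-30,5,0,0,0,0]]

```text
clock: 88.22
tool_pos: [672.5, -74.5, 204.9]
orientation: [[0.707, 0.707, -0.002], [0.707, -0.707, 0.0], [-0.001, -0.001, -1.0]]
contact_force: [-0.0, 0.2, -1.4]
finger_gap: 29.5
```

step_arm:
  steps:
    - [[-47,10,0,0,0,0],[-47,10,0,0,0,0],[-47,10,0,0,0,0],[-47,10,0,0,0,0],[-47,10,0,0,0,0]]

```text
clock: 88.85
tool_pos: [540.0, -277.7, 205.2]
orientation: [[0.709, 0.706, -0.002], [0.706, -0.709, 0.001], [-0.0, -0.002, -1.0]]
contact_force: [0.2, -0.0, -0.9]
finger_gap: 29.3
```

step_arm:
  steps:
    - [[-48,10,0,0,0,0],[0,0,0,0,0,0],[0,0,40,0,0,0],[0,0,40,0,0,0],[0,0,0,0,0,0]]

```text
clock: 89.48
tool_pos: [513.5, -316.0, 123.3]
orientation: [[0.708, 0.706, -0.005], [0.706, -0.708, 0.004], [-0.001, -0.006, -1.0]]
contact_force: [0.2, -0.5, 0.4]
finger_gap: 29.9
```

```bash
python3 - <<'E'
from h import *
go(515.5,-316.5,52,45);print(amber('scene'))
E
```

```text
shift [ 1.1  2.2 71.2] yaw now 44.9 az -0.1 tcp [ 513.5 -316.   123.3] gap 29.9 t 89.5
[([106.7, 49.4], 42), ([265.4, 228.3], 29), ([165.0, 272.5], 113), ([350.5, 289.4], 286)]
```

step_arm:
  steps:
    - [[0.5,1,30,0,0,0],[0,0,25,0,0,0],[0,0,10,0,0,0],[0,0,5,0,0,0],[0,0,1,0,0,0]]

```text
clock: 90.15
tool_pos: [516.0, -318.3, 56.4]
orientation: [[0.709, 0.706, 0.001], [0.706, -0.709, -0.001], [0.0, 0.001, -1.0]]
contact_force: [-0.4, -0.3, -1.2]
finger_gap: 29.5
```

step_arm:
  steps:
    - [[0,0,0,0,0,0],[0,0,0,0,0,0],[0,0,0,0,0,0],[0,0,0,0,0,0],[0,0,0,0,0,0]]

```text
clock: 90.78
tool_pos: [515.5, -318.0, 55.5]
orientation: [[0.709, 0.706, -0.0], [0.706, -0.709, 0.0], [-0.0, -0.0, -1.0]]
contact_force: [0.2, 0.4, -1.0]
finger_gap: 29.3
```

step_arm:
  steps:
    - [[0,0,1,0,0,0],[0,0,1,0,0,0],[0,0,1,0,0,0],[0,0,0,0,0,0],[0,0,0,0,0,0]]

```text
clock: 91.4
tool_pos: [515.7, -318.2, 52.9]
orientation: [[0.709, 0.706, 0.001], [0.706, -0.709, -0.0], [0.0, 0.001, -1.0]]
contact_force: [-1.2, 1.1, 5.3]
finger_gap: 29.7
```

step_arm:
  steps:
    - [[0,0,0,0,0,0],[0,0,0,0,0,0],[0,0,0,0,0,0],[0,0,-20,0,0,0],[0,0,-45,0,0,0]]
  gripper: 46

```text
clock: 92.02
tool_pos: [514.6, -317.5, 116.3]
orientation: [[0.709, 0.706, -0.003], [0.706, -0.709, 0.002], [-0.001, -0.004, -1.0]]
contact_force: [0.3, -0.2, 0.7]
finger_gap: 46.2
```

step_arm:
  steps:
    - [[0,0,-45,0,0,0],[0,0,-42,0,0,0],[44,-13,0,0,0,0],[44,-13,0,0,0,0],[44,-13,0,0,0,0]]

```text
clock: 92.65
tool_pos: [582.0, -196.0, 204.5]
orientation: [[0.709, 0.705, 0.0], [0.705, -0.709, -0.0], [0.0, 0.0, -1.0]]
contact_force: [1.2, 0.8, -0.8]
finger_gap: 46.1
```

step_arm:
  steps:
    - [[44,-13,0,0,0,0],[44,-13,0,0,0,0],[44,-13,0,0,0,0],[44,-13,0,0,0,0],[44,-14,0,0,0,0]]

```text
clock: 93.28
tool_pos: [691.4, 6.1, 204.3]
orientation: [[0.709, 0.706, -0.0], [0.706, -0.709, -0.0], [-0.0, -0.0, -1.0]]
contact_force: [0.1, -0.3, 0.7]
finger_gap: 46.0
```

step_arm:
  steps:
    - [[0,0,0,0,0,-9],[0,0,0,0,0,-9],[0,0,0,0,0,-9],[0,0,0,0,0,-9],[0,0,0,0,0,-9]]

```text
clock: 93.9
tool_pos: [690.8, 4.8, 204.2]
orientation: [[-0.003, 1.0, -0.0], [1.0, 0.003, 0.0], [0.0, -0.0, -1.0]]
contact_force: [0.1, 0.7, 0.5]
finger_gap: 45.8
```

```bash
python3 - <<'E'
from h import *
go(691,5,142,90);print(amber('scene'))
s=optics.snapshot('scene')[:,:,::-1]
cv2.imwrite('pics/l.png',cv2.resize(s[220:380,130:400],(800,474),interpolation=cv2.INTER_CUBIC))
E
```

```text
shift [ 0.2  0.2 62.2] yaw now 90.2 az 0.2 tcp [690.8   4.8 204.2] gap 45.8 t 93.9
[([123.5, 44.9], 185), ([265.2, 228.5], 36), ([161.9, 270.3], 104), ([171.0, 289.3], 114), ([350.3, 290.2], 260)]
```

View pics/l.png

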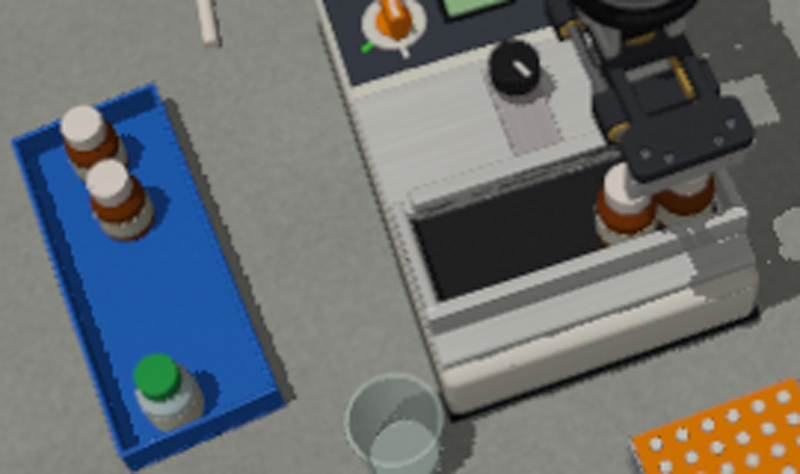

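The picture shows two bottles upright in the blue tray, the bar fully back and two bottles left side by side on the mat. I'll pick the nearer one with the jaws along x.

step_arm:
  steps:
    - [[0,0,20,0,0,0],[0,0,20,0,0,0],[0,0,15,0,0,0],[0,0,6,0,0,0],[0,0,0,0,0,0]]

```text
clock: 94.62
tool_pos: [690.9, 4.7, 143.5]
orientation: [[0.003, 1.0, -0.0], [1.0, -0.003, -0.0], [-0.0, -0.0, -1.0]]
contact_force: [0.3, -0.5, 0.5]
finger_gap: 45.9
```

step_arm:
  steps:
    - [[0,0,0,0,0,0],[0,0,0,0,0,0],[0,0,0,0,0,0],[0,0,0,0,0,0],[0,0,0,0,0,0]]
  gripper: 20

```text
clock: 95.25
tool_pos: [691.1, 4.7, 143.9]
orientation: [[0.002, 1.0, 0.001], [1.0, -0.002, -0.0], [-0.0, 0.001, -1.0]]
contact_force: [0.4, -0.3, 3.9]
finger_gap: 29.6
```

step_arm:
  steps:
    - [[0,0,-15,0,0,0],[0,0,-30,0,0,0],[0,0,-18,0,0,0],[0,0,0,0,0,0],[-25,-8,0,0,0,0]]

```text
clock: 95.88
tool_pos: [682.4, -19.7, 205.0]
orientation: [[0.0, 1.0, -0.002], [1.0, -0.0, 0.0], [0.0, -0.002, -1.0]]
contact_force: [-0.3, 0.1, -0.8]
finger_gap: 29.6
```

step_arm:
  steps:
    - [[-42,-15,0,0,0,0],[-42,-15,0,0,0,0],[-42,-15,0,0,0,0],[-42,-15,0,0,0,0],[-42,-15,0,0,0,0]]

```text
clock: 96.5
tool_pos: [605.6, -232.4, 205.2]
orientation: [[0.003, 1.0, -0.002], [1.0, -0.003, 0.001], [0.001, -0.002, -1.0]]
contact_force: [0.1, -1.0, -0.0]
finger_gap: 29.6
```

step_arm:
  steps:
    - [[-42,-16,0,0,0,0],[-42,-16,0,0,0,0],[-19,-9,0,0,0,0],[0,0,40,0,0,0],[0,0,40,0,0,0]]

```text
clock: 97.12
tool_pos: [565.5, -333.1, 125.0]
orientation: [[0.002, 1.0, -0.0], [1.0, -0.002, 0.0], [0.0, -0.0, -1.0]]
contact_force: [0.5, 0.2, -0.4]
finger_gap: 29.8
```

```bash
python3 - <<'E'
from h import *
go(566.7,-332.5,55,90);print(amber('scene'))
E
```

```text
shift [ 0.6  1.2 70. ] yaw now 89.9 az -0.1 tcp [ 565.5 -333.1  125. ] gap 29.8 t 97.1
[([105.1, 49.7], 28), ([265.3, 228.2], 31), ([165.9, 268.6], 56), ([360.0, 286.4], 143), ([174.1, 288.2], 72)]
```

step_arm:
  steps:
    - [[0,0.5,30,0,0,0],[0,0,25,0,0,0],[0,0,10,0,0,0],[0,0,4,0,0,0],[0,0,2,0,0,0]]

```text
clock: 97.8
tool_pos: [567.0, -333.2, 56.3]
orientation: [[0.002, 1.0, 0.001], [1.0, -0.002, -0.001], [-0.001, 0.001, -1.0]]
contact_force: [-0.3, -0.4, 0.0]
finger_gap: 29.4
```

step_arm:
  steps:
    - [[0,0,1,0,0,0],[0,0,1,0,0,0],[0,0,0,0,0,0],[0,0,0,0,0,0],[0,0,0,0,0,0]]

```text
clock: 98.42
tool_pos: [566.6, -333.0, 53.5]
orientation: [[0.002, 1.0, 0.0], [1.0, -0.002, 0.0], [0.0, 0.0, -1.0]]
contact_force: [0.4, -0.3, -0.9]
finger_gap: 29.8
```

step_arm:
  steps:
    - [[0,0,0.7,0,0,0],[0,0,0,0,0,0],[0,0,0,0,0,0],[0,0,0,0,0,0],[0,0,0,0,0,0]]

```text
clock: 99.05
tool_pos: [566.8, -333.1, 53.0]
orientation: [[0.002, 1.0, 0.0], [1.0, -0.002, -0.0], [-0.0, 0.0, -1.0]]
contact_force: [0.6, 0.5, 4.3]
finger_gap: 30.0
```

step_arm:
  steps:
    - [[0,0,0,0,0,0],[0,0,0,0,0,0],[0,0,0,0,0,0],[0,0,-20,0,0,0],[0,0,-45,0,0,0]]
  gripper: 40

```text
clock: 99.68
tool_pos: [566.0, -332.6, 118.0]
orientation: [[0.002, 1.0, -0.002], [1.0, -0.002, 0.002], [0.002, -0.002, -1.0]]
contact_force: [0.4, -0.9, 0.2]
finger_gap: 40.4
```

step_arm:
  steps:
    - [[0,0,-45,0,0,0],[0,0,-41,0,0,0],[47,15.5,0,0,0,0],[47,15.5,0,0,0,0],[47,15.5,0,0,0,0]]
  gripper: 48

```text
clock: 100.3
tool_pos: [613.8, -190.7, 205.5]
orientation: [[0.002, 1.0, 0.001], [1.0, -0.002, -0.001], [-0.001, 0.001, -1.0]]
contact_force: [0.8, -0.2, 0.0]
finger_gap: 48.5
```

step_arm:
  steps:
    - [[47,15.5,0,0,0,0],[47,15.5,0,0,0,0],[47,15.5,0,0,0,0],[47,15.5,0,0,0,0],[48,15.5,0,0,0,0]]

```text
clock: 100.92
tool_pos: [691.7, 45.3, 205.6]
orientation: [[0.002, 1.0, 0.001], [1.0, -0.002, -0.0], [-0.0, 0.001, -1.0]]
contact_force: [1.0, -0.6, -0.2]
finger_gap: 47.9
```

```bash
python3 - <<'E'
from h import *
go(691,45,143,90);print(amber('scene'))
E
```

```text
shift [-0.3 -0.8 62.6] yaw now 89.9 az -0.1 tcp [691.7  45.3 205.6] gap 47.9 t 100.9
[([123.6, 44.9], 186), ([265.4, 228.2], 33), ([161.9, 270.3], 104), ([360.0, 286.3], 142), ([171.0, 289.3], 114), ([169.3, 312.4], 120)]
```

step_arm:
  steps:
    - [[0,-1,20,0,0,0],[0,0,20,0,0,0],[0,0,15,0,0,0],[0,0,7,0,0,0],[0,0,0,0,0,0]]

```text
clock: 101.6
tool_pos: [690.4, 43.6, 142.0]
orientation: [[0.002, 1.0, -0.0], [1.0, -0.002, 0.0], [0.0, -0.0, -1.0]]
contact_force: [1.6, 0.1, 0.7]
finger_gap: 48.1
```

step_arm:
  steps:
    - [[0,0,0,0,0,0],[0,0,0,0,0,0],[0,0,0,0,0,0],[0,0,0,0,0,0],[0,0,0,0,0,0]]
  gripper: 20

```text
clock: 102.22
tool_pos: [690.6, 43.7, 142.2]
orientation: [[0.002, 1.0, 0.001], [1.0, -0.002, 0.0], [0.0, 0.001, -1.0]]
contact_force: [0.9, -0.4, 4.5]
finger_gap: 29.6
```

step_arm:
  steps:
    - [[0,0,-15,0,0,0],[0,0,-30,0,0,0],[0,0,-18,0,0,0],[0,0,0,0,0,0],[-25,-5,0,0,0,0]]

```text
clock: 102.85
tool_pos: [684.9, 19.3, 203.4]
orientation: [[-0.0, 1.0, -0.002], [1.0, 0.0, 0.0], [0.0, -0.002, -1.0]]
contact_force: [-0.6, -0.5, -0.1]
finger_gap: 29.5
```

step_arm:
  steps:
    - [[-42,-10,0,0,0,0],[-42,-10,0,0,0,0],[-42,-10,0,0,0,0],[-42,-10,0,0,0,0],[-42,-10,0,0,0,0]]

```text
clock: 103.48
tool_pos: [633.5, -193.6, 203.5]
orientation: [[0.003, 1.0, -0.002], [1.0, -0.003, 0.0], [0.0, -0.002, -1.0]]
contact_force: [0.6, 0.4, 0.1]
finger_gap: 29.8
```

step_arm:
  steps:
    - [[-42,-10,0,0,0,0],[-42,-10,0,0,0,0],[-15,-5,0,0,0,0],[0,0,40,0,0,0],[0,0,40,0,0,0]]

```text
clock: 104.1
tool_pos: [609.1, -290.1, 123.2]
orientation: [[0.002, 1.0, -0.0], [1.0, -0.002, 0.0], [0.0, -0.0, -1.0]]
contact_force: [0.6, 1.0, -0.4]
finger_gap: 30.1
```

```bash
python3 - <<'E'
from h import *
go(611.5,-288.5,54,90);print(amber('scene'))
E
```

```text
shift [ 1.6  2.4 69.2] yaw now 89.9 az -0.1 tcp [ 609.1 -290.1  123.2] gap 30.1 t 104.1
[([117.2, 46.6], 132), ([261.4, 223.5], 126)]
```

step_arm:
  steps:
    - [[1,1,30,0,0,0],[0,0,25,0,0,0],[0,0,10,0,0,0],[0,0,4,0,0,0],[0,0,2,0,0,0]]

```text
clock: 104.78
tool_pos: [611.1, -289.3, 54.6]
orientation: [[0.002, 1.0, 0.001], [1.0, -0.002, -0.001], [-0.001, 0.001, -1.0]]
contact_force: [0.3, -0.1, -0.6]
finger_gap: 30.2
```

step_arm:
  steps:
    - [[0,0,1,0,0,0],[0,0,1,0,0,0],[0,0,0.3,0,0,0],[0,0,0,0,0,0],[0,0,0,0,0,0]]

```text
clock: 105.4
tool_pos: [610.8, -289.1, 51.5]
orientation: [[0.002, 1.0, 0.0], [1.0, -0.002, -0.0], [-0.0, 0.0, -1.0]]
contact_force: [-0.3, 0.3, -0.2]
finger_gap: 29.9
```

Now I'll release, lift and retreat toward the base for a clear final look.

step_arm:
  steps:
    - [[0,0,0.6,0,0,0],[0,0,0,0,0,0],[0,0,0,0,0,0],[0,0,0,0,0,0],[0,0,0,0,0,0]]

```text
clock: 106.02
tool_pos: [610.9, -289.2, 51.2]
orientation: [[0.002, 1.0, 0.001], [1.0, -0.002, -0.0], [-0.0, 0.001, -1.0]]
contact_force: [0.1, 0.1, 4.4]
finger_gap: 29.6
```

step_arm:
  steps:
    - [[0,0,0,0,0,0],[0,0,0,0,0,0],[0,0,0,0,0,0],[0,0,-20,0,0,0],[0,0,-45,0,0,0]]
  gripper: 42

```text
clock: 106.65
tool_pos: [610.1, -288.7, 116.1]
orientation: [[0.002, 1.0, -0.003], [1.0, -0.002, 0.001], [0.001, -0.003, -1.0]]
contact_force: [-0.0, -0.2, 0.9]
finger_gap: 41.7
```

step_arm:
  steps:
    - [[0,0,-50,0,0,0],[0,0,-50,0,0,0],[40,-40,0,0,0,0],[40,-40,0,0,0,0],[40,-40,0,0,0,0]]

```text
clock: 107.28
tool_pos: [489.6, -167.7, 217.2]
orientation: [[0.002, 1.0, 0.002], [1.0, -0.002, -0.001], [-0.001, 0.002, -1.0]]
contact_force: [0.8, -1.0, 0.5]
finger_gap: 42.1
```

step_arm:
  steps:
    - [[40,-30,0,0,0,0],[40,-10,0,0,0,0],[40,0,0,0,0,0],[40,0,0,0,0,0],[0,0,0,0,0,0]]

```text
clock: 107.9
tool_pos: [451.3, -7.0, 217.3]
orientation: [[-0.001, 1.0, 0.002], [1.0, 0.001, -0.0], [-0.0, 0.002, -1.0]]
contact_force: [-0.5, -0.4, 0.5]
finger_gap: 41.8
```

```bash
python3 - <<'E'
from h import *
go(0,0,0)
t=optics.snapshot('top')[:,:,::-1];s=optics.snapshot('scene')[:,:,::-1]
cv2.imwrite('pics/m.png',np.hstack([cv2.resize(t[100:400,200:550],(410,351)),cv2.resize(s[130:430,110:440],(386,351))]))
E
```

```text
shift [   7.4 -451.8  216.4] yaw now 90.0  tcp [451.3  -7.  217.3] gap 41.8 t 107.9
```

View pics/m.png

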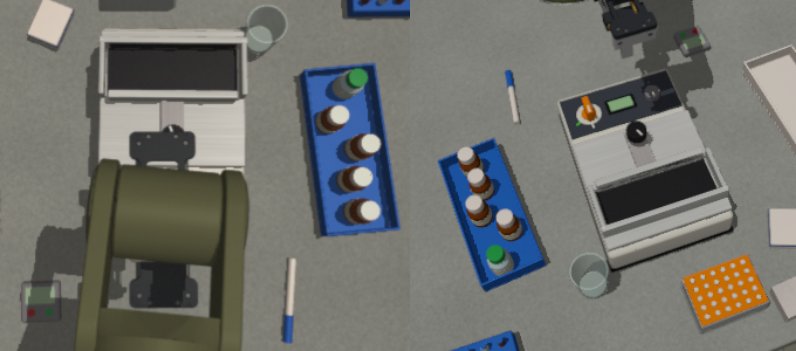

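All four amber bottles stand upright in the blue tray with the clear one undisturbed. The bar is back, the knob is at rest and nothing else has moved. Handing in.

```bash
python3 -c "
from workcell import job_done; print(job_done())"
```

```text
the job is handed in; nothing more can be done
None
```

The job is done and handed in at about 108 s. All four amber bottles went from the white tray through the clamp and now stand upright in the blue tray.

- **Clamp:** The bar was pushed up to about 17 N against the bottles. From the pictures, the gap between bar and rail measured 42 mm, against the 40 mm bottles.
- **Thumbscrew:** It was turned to its stop. Torque rose, the screw sank about 4–5 mm, and its tick pointed to about 140°, against about 147° that I expected if the tick points along +x at zero.
- **Mixing bursts:** There were two, each held about 2.4 s at the stop. The orange knob was seen back at its rest position after each one.
- **Slackening and release:** The screw was slackened about 233° while the bottles were still clamped, and the tick's movement confirmed it. The bar was then drawn back to its stop.
- **Last picture:** All four bottles stand in the blue tray, the clear bottle is still in its place, and everything else in view looks where it was.

**Disagreements:**
- One bottle shifted about 1 cm sideways along the row after the clamp was closed. I noticed it before the first burst. It stayed upright and clamped.
- The bar-to-rail gap measured about 67 mm at the start, not the stated 71 mm. Camera error or the bar not being quite fully back at the start could explain it; I did not settle which.

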